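Finish tapping a batch of heat sinks

ROBOT

A 7-joint arm with a two-finger parallel gripper is mounted at the origin on the work surface. World frame = base frame: x ahead of the robot, y to its left, z up, the work surface at z = 0. Lengths are in m, angles in rad, forces in N, time in s.
With the tool pointing down it reaches from about 0.425 to 0.875 m from the base axis. Payload 4.7 kg.
Tool frame: the origin (TCP) lies midway between the tips of the shut fingers; the grasp point (between the pads) lies 19 mm behind it; x points along the fingers, z is the direction in which the jaws open and shut, and the axes are right-handed (so a half turn about x gives the same grasp; the last joint's range is limited). The gripper opens to 87 mm and grips with 3 to 60 N. Pads are 19 mm wide; open, the fingers measure 117 mm over their backs; the gripper's body (75 mm by 190 mm) begins 51 mm behind the grasp point.
Start: joints at [1.29, 0.321, -0.07, 1.45, 0.023, 1.371, -0.057], TCP at [0.189, -0.622, 0.183] pointing down, gripper open.
Joint ranges: [-2.86, 2.86], [-0.3, 2.09], [-1.38, 1.24], [0.06, 2.45], [-1.56, 4.7], [0.09, 2.05], [-2.69, 2.69]. Speed limits (rad/s): [2.57, 2.57, 3.14, 3.14, 3.14, 3.14, 3.14].

INTERFACE

Orientations are given as a rotation vector (axis times angle).
In Python, from bench import ctrl, vision, close_job gives the robot as it stands. The module is installed in compiled form; this text tells all that it offers.
- The arm moves only by the tool servo_tool, never from a script. Its argument "commands" is a list that holds one entry, the list of rows, each a list of 7 numbers: the turn, a rotation vector about the tool's x, y, z in degrees, then the shift along the tool's x, y, z in mm, then the finger opening in mm, from 0 to 87. In form: [[[wx, wy, wz, x, y, z, grip], ...]]. A call has 1 to 5 rows; each row is the pose to reach, as a shift and turn from the pose commanded when the call began, along the tool's axes at that moment; what a row does not reach only later rows make up. A row lasts 1/8 s, in which the tool goes at most 62.5 mm and 10.7 degrees, less where a joint would pass 70% of its speed; a pose out of reach is approached as far as the arm can. A call with a gripper value outside its range is refused whole. The fingers move at their own pace and stop on an object; "newtons" is the grip in N (left out, the last holds). Time passes only in rows, so rows that repeat a pose let the fingers close. It gives the time, the measured TCP pose, the force and the opening at its end, in the units of the state.
- ctrl.get_state(): the state, without advancing time (a new reading comes with each control period).
- vision.get_image(name): name is "scene" or "side" or "wrist"; returns the picture (384x512x3 uint8, red, green, blue); there is no depth.
- vision.camera_info(name): a dict with "fov_y" (degrees; the focal length in pixels is half the picture's height over the tangent of half this angle, whatever the lens; pixels are square), "cx", "cy" (the principal point, pixels), "pose" (4x4, takes a point from camera to world coordinates). Camera axes: x right, y down, z forward; pixel columns grow to the right and rows downward; lengths in m; the calibration is good to about 2 mm. A picture is of the moment at which its call begins: read the wrist's pose just before it. camera_info takes no time and is no camera call; for the wrist camera it gives the pose at the moment of the call.
- close_job(): hands the job in, once; it reports no verdict.
The state is a dict: "time": time; "joint_positions": joint angles; "qd": joint speeds; "joint_torque": joint torques, N m; "position": TCP position; "tool_rot": TCP orientation; "ft_force": force on the tool from outside, world axes, zero at the start; "torque": the same for the moment, N m; "grip_width": opening from 0.0 (shut) to 1.0 (fully open).
Only numpy, scipy, OpenCV 4.12 (cv2) and the standard library are available. Lean on these libraries where they do the work, as an engineer would, in place of code of your own. Each camera call takes 0.05 s, during which the arm holds its last target. There are 200 camera calls.

TASK

Finish the batch of heat sinks: turn the clutch dial on the tapping stand to its blue mark, then drive the tap down one full turn from the green mark by going half a turn forward (clockwise) and a quarter back, stopping at each, and repeating until the last half turn brings it back round to the green mark; leave the tap there and turn the clutch dial to its red mark to lock it. All the loose heat sinks on the bench, already tapped, belong in the blue tray, each lying inside on the tray floor, not stacked or resting on the rim. Leave the meter, the oil bottle and the screwdriver where they are.

Things in the scene. Friction and masses are not known exactly. Their poses are not given: they have to be found in the camera images.
- tap (a joint): angle of the tap in rad, growing as it is driven (clockwise from above); 0 when the orange end of its bar grip points to the green mark on the disc (the stand's -x side, towards the robot). It starts within 0.12 of 0 and is to finish at one full turn, 6.28. Long black marks on the disc stand at quarter, half and three-quarter turns, short ones between. It stays where it is left (friction 0.12 N m) and sinks 2 mm a turn; stops at -0.3 and 7.6
- tap_grip (a point): centre of the tap's bar grip, on the tap's vertical axis, 167 mm above the bench at joint 0. The bar is 84 mm long (this point's x), 14 mm thick (y), 30 mm high (13 mm above this point, 17 below); below it a hub of 26 mm diameter, and 40 mm below this point the 120 mm disc and overarm. Its orange end is at -x
- dial (a joint): angle of the clutch dial in rad, growing clockwise from above: red mark (locked) at 0, yellow at 0.7, blue at 1.4, white at 2.1. It clicks into a detent at each mark (up to about 0.08 N m to leave one, and once half-way across it springs on to the next); it starts at red or yellow
- dial_grip (a point): centre of the dial's bar grip, on the dial's vertical axis, 67 mm above the bench. The bar is 46 mm long (this point's x), 14 mm thick (y), its top 14 mm above this point; a 48 mm disc begins 16 mm below this point, the top of the clutch box (100 mm square) lies 26 mm below. A white stripe shows the pointing end, at -x
- stand: tapping stand, fixed, at varying place and yaw: grey base 290 x 130 x 14 mm, blue column (40 x 50 mm, 85 mm in +x behind the tap's axis) and overarm to 125 mm height, the last heat sink clamped under the tap; clutch box 125 mm in -x before the tap's axis. Origin at bench height under the tap's axis
- tray: blue open tray, fixed, 240 x 220 mm outside (x, y), walls 6 mm thick and 28 mm high, floor 6 mm thick; room for four heat sinks side by side, two by two. Origin: centre of its underside
- sink1_c (a point): already tapped black finned heat sink, 80 x 40 x 28 mm (x, y, z), 0.13 kg, loose on the bench at any yaw, fins up; this point is its centre, 14 mm above its underside; x along its length; may be absent
- sink2_c (a point): already tapped black finned heat sink, 80 x 40 x 28 mm (x, y, z), 0.13 kg, loose on the bench at any yaw, fins up; this point is its centre, 14 mm above its underside; x along its length; may be absent
- sink3_c (a point): already tapped black finned heat sink, 80 x 40 x 28 mm (x, y, z), 0.13 kg, loose on the bench at any yaw, fins up; this point is its centre, 14 mm above its underside; x along its length; may be absent
- sink4_c (a point): already tapped black finned heat sink, 80 x 40 x 28 mm (x, y, z), 0.13 kg, loose on the bench at any yaw, fins up; this point is its centre, 14 mm above its underside; x along its length; may be absent
- sink1: the same heat sink, origin at the centre of its underside
- sink2: the same heat sink, origin at the centre of its underside
- sink3: the same heat sink, origin at the centre of its underside
- sink4: the same heat sink, origin at the centre of its underside
- meter: bystander: red and black multimeter 140 x 75 x 36 mm, origin at the centre of its underside
- oil: bystander: yellow bottle of tapping oil, 44 mm diameter, 110 mm high, origin at the centre of its underside
- driver: bystander: screwdriver with red handle, 190 mm long, lying along its x, about 30 mm thick
Things that resemble listed ones, but are neither listed nor needed, are in the scene too. Leave any brown look-alike of the sink2 alone. Leave any orange look-alike of the sink4 alone.

How it is judged:
On the way, in this order (a step that is already met when the one before it is completed fails the run):
1. clutch dial at blue, tap not yet driven (value of joint dial between 1.2 and 1.6 rad and value of joint tap between -0.4 and 0.4 rad), for 0.2 s.
2. tap half a turn forward, stopped (value of joint tap between 2.72159 and 3.56159 rad and velocity of joint tap between -0.4 and 0.4 rad/s and value of joint dial between 1.2 and 1.6 rad), for 0.2 s.
3. tap a quarter back, stopped (value of joint tap between 1.1508 and 1.9908 rad and velocity of joint tap between -0.4 and 0.4 rad/s and value of joint dial between 1.2 and 1.6 rad), for 0.2 s.
4. tap half a turn forward again, to three quarters (value of joint tap between 4.29239 and 5.13239 rad and velocity of joint tap between -0.4 and 0.4 rad/s and value of joint dial between 1.2 and 1.6 rad), for 0.2 s.
5. tap a quarter back, to half a turn (all of step 2), for 0.2 s.
6. tap half a turn forward, to one full turn (value of joint tap between 5.86319 and 6.70319 rad and velocity of joint tap between -0.4 and 0.4 rad/s and value of joint dial between 1.2 and 1.6 rad), for 0.2 s.
7. clutch dial at red, tap still at one full turn (value of joint dial between -0.2 and 0.2 rad and value of joint tap between 5.86319 and 6.70319 rad), for 0.2 s.
At the end, for the whole second after the job is handed in: clutch dial within 0.2 rad of red, tap within 0.42 rad of one full turn, every heat sink present at rest inside the tray, its centre less than 29.5 mm above the tray's underside and within 100 mm (tray x) and 95 mm (tray y) of the tray's middle (all of step 7 and x of sink1_c in the frame of tray between -0.1 and 0.1 m and y of sink1_c in the frame of tray between -0.095 and 0.095 m and z of each of sink1_c, sink2_c, sink3_c, sink4_c in the frame of tray below 0.0295 m and linear speed of each of sink1, sink2, sink3, sink4 below 0.02 m/s and x of sink2_c in the frame of tray between -0.1 and 0.1 m and y of sink2_c in the frame of tray between -0.095 and 0.095 m and x of sink3_c in the frame of tray between -0.1 and 0.1 m and y of sink3_c in the frame of tray between -0.095 and 0.095 m and x of sink4_c in the frame of tray between -0.1 and 0.1 m and y of sink4_c in the frame of tray between -0.095 and 0.095 m); the robot touches nothing.
It fails at once if tap driven too deep (past 6.95 rad) (value of joint tap above 6.95 rad).
It fails at once if meter moved more than 30 mm (distance of meter from where it was at the start of the episode above 0.03 m).
It fails at once if oil moved more than 30 mm (distance of oil from where it was at the start of the episode above 0.03 m).
It fails at once if driver moved more than 30 mm (distance of driver from where it was at the start of the episode above 0.03 m).
Of sink1, sink2, sink3, sink4 only 2 to 4 are there at a start; the rules pass over those that are not, and their reading is None.
At some moment in a run one of sink1, sink2, sink3, sink4 may be knocked a few centimetres aside while the robot is not near it.
Once in a run the grip may slacken for a moment while it holds something.
It also fails if it takes over 210 s, if anything falls off the work surface, if the arm or the gripper's body presses on something with over 40 N, if the wrist force passes 120 N, or if a joint passes its speed limit or range.

## Working session

There is one attempt and no reset: what is moved stays moved. The work goes in short steps, Python scripts to look and compute and a tool call to move; the robot and the scene stay as the last step left them, time stands still between calls to the robot, and variables do not carry over. Pictures are saved under pics/ and viewed, about 12 in all and at most 16, crops included, and the job is handed in when it is done.

Besides the shell and the picture viewer there is one more tool, called by a JSON object that holds its "op" and its "data". servo_tool: Moves the arm, as the interface text tells. Its arguments: {"type":"object","properties":{"commands":{"type":"array"},"newtons":{"type":"number"}},"required":["commands"]}

```bash
mkdir -p pics
cat > h.py <<'E'
import numpy as np, cv2
from bench import ctrl, vision
from scipy.spatial.transform import Rotation as R
def K(n):
    i=vision.camera_info(n); f=192/np.tan(np.radians(i['fov_y'])/2); return f,i['cx'],i['cy'],np.array(i['pose'])
def shot(n,fn=None):
    k=K(n); im=np.array(vision.get_image(n))
    if fn: cv2.imwrite('pics/'+fn,cv2.cvtColor(im,cv2.COLOR_RGB2BGR))
    return im,k
def ray(k,u,v,z):
    f,cx,cy,P=k; d=P[:3,:3]@np.array([(u-cx)/f,(v-cy)/f,1]); o=P[:3,3]; return o+d*(z-o[2])/d[2]
def proj(k,p):
    f,cx,cy,P=k; q=P[:3,:3].T@(np.array(p)-P[:3,3]); return q[0]/q[2]*f+cx,q[1]/q[2]*f+cy
def st():
    s=ctrl.get_state(); r=R.from_rotvec(s['tool_rot']); return s,r
E
python3 - <<'E'
from h import *
np.set_printoptions(precision=4,suppress=True)
ims=[]
for n in ('scene','side','wrist'):
    im,k=shot(n,n+'0.png'); print(n,k)
    ims.append(im)
s,r=st();print(s['time'],s['position'],r.as_matrix(),s['grip_width'])
E
```

```text
scene (np.float64(460.53867531070165), 259.42522722430635, 187.61164489630667, array([[-0.5531,  0.7134, -0.4302,  1.0961],
       [ 0.833 ,  0.4823, -0.2713,  0.3159],
       [ 0.014 , -0.5084, -0.861 ,  1.2643],
       [ 0.    ,  0.    ,  0.    ,  1.    ]]))
side (np.float64(396.1699433481266), 252.56432022887253, 188.399717575766, array([[ 0.9952, -0.0332,  0.0921,  0.4314],
       [-0.0944, -0.5747,  0.8129, -0.833 ],
       [ 0.0259, -0.8177, -0.5751,  0.6409],
       [ 0.    ,  0.    ,  0.    ,  1.    ]]))
wrist (np.float64(291.8982342967727), 258.8616534717161, 197.64614257322498, array([[ 0.2894, -0.9206, -0.262 ,  0.26  ],
       [-0.9572, -0.2787, -0.0779, -0.6   ],
       [-0.0013,  0.2734, -0.9619,  0.3837],
       [ 0.    ,  0.    ,  0.    ,  1.    ]]))
0.15 [ 0.1887 -0.6215  0.182 ] [[-0.0005  0.9568  0.2906]
 [ 0.0014  0.2906 -0.9568]
 [-1.     -0.0001 -0.0014]] 1.0018632970306878
```

View pics/scene0.png

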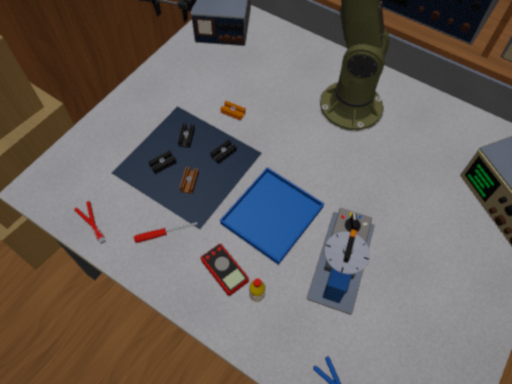

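View pics/side0.png

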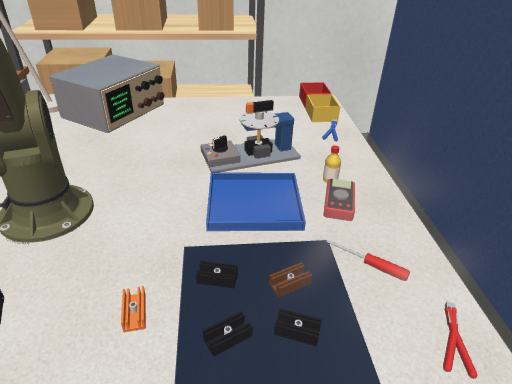

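Three black sinks lie on the dark mat (scene ~(187,135), (162,161), (224,151)). The brown one at (189,180) and the orange one at (233,110) are decoys. The stand is at about (345,258) and the tray at (272,214). Next I'll zoom in on the stand and measure the blobs.

Run:
```python
from h import *
np.set_printoptions(precision=4,suppress=True)
a=cv2.imread('pics/scene0.png');b=cv2.imread('pics/side0.png')
A=cv2.resize(a[200:320,300:390],None,fx=4.5,fy=4.5,interpolation=cv2.INTER_CUBIC)
B=cv2.resize(b[90:175,195:305],None,fx=3.6,fy=3.6,interpolation=cv2.INTER_CUBIC)
C=np.zeros((560,810,3),np.uint8);C[:540,:405]=A;C[:B.shape[0],410:410+B.shape[1]]=B
cv2.imwrite('pics/z1.png',C[:, :800])
for n,im in(('scene',a),('side',b)):
    k=K(n); hsv=cv2.cvtColor(im,cv2.COLOR_BGR2HSV)
    # tray
    m=cv2.inRange(hsv,(105,150,60),(125,255,255)); 
    if n=='side': m[:, 420:]=0
    c=max(cv2.findContours(m,0,1)[0],key=cv2.contourArea); r=cv2.minAreaRect(c); print(n,'tray',r)
    ap=cv2.approxPolyDP(c,8,True)[:,0]; print([ (tuple(p),ray(k,*p,.028)[:2]) for p in ap])
    # sinks: very dark blobs
    v=im.max(2); m=(v<38).astype(np.uint8)
    roi=np.zeros_like(m)
    if n=='scene': roi[105:225,110:262]=1
    else: roi[245:,175:370]=1
    m*=roi; 
    for c in cv2.findContours(m,0,1)[0]:
        if cv2.contourArea(c)>60: 
            r=cv2.minAreaRect(c); bp=cv2.boxPoints(r); print(' dark',np.array(r[0]),r[1],ray(k,*r[0],.018)[:2],[ray(k,*p,.018)[:2].round(3).tolist() for p in bp])
print(a[150,140],a[160,165],b[270,250],b[330,240])
```

```text
scene tray ((271.4153747558594, 212.82308959960938), (72.0064697265625, 77.97046661376953), 37.87498474121094)
[((np.int32(267), np.int32(168)), array([ 0.4042, -0.0938])), ((np.int32(221), np.int32(223)), array([ 0.6445, -0.1007])), ((np.int32(278), np.int32(262)), array([0.6538, 0.1064])), ((np.int32(322), np.int32(203)), array([0.4166, 0.1156]))]
 dark [162.2516 162.0446] (13.886712074279785, 25.299354553222656) [ 0.5696 -0.3906] [[0.596, -0.429], [0.518, -0.4], [0.544, -0.352], [0.619, -0.381]]
 dark [223.2379 151.327 ] (13.454428672790527, 25.291383743286133) [ 0.4246 -0.2521] [[0.457, -0.286], [0.37, -0.266], [0.392, -0.218], [0.477, -0.239]]
 dark [186.0253 135.3904] (12.667085647583008, 23.38538932800293) [ 0.4418 -0.3937] [[0.491, -0.392], [0.406, -0.437], [0.392, -0.395], [0.477, -0.351]]
side tray ((256.0, 201.0), (56.0, 96.0), 90.0)
[((np.int32(211), np.int32(173)), array([0.419 , 0.1156])), ((np.int32(209), np.int32(221)), array([ 0.4124, -0.096 ])), ((np.int32(229), np.int32(223)), array([ 0.4598, -0.1064])), ((np.int32(208), np.int32(229)), array([ 0.4099, -0.125 ])), 
[... 545 characters left out ...]
393], [0.582, -0.38], [0.615, -0.394], [0.609, -0.407]]
 dark [236.8 322.6] (6.260989665985107, 18.782970428466797) [ 0.4615 -0.3789] [[0.443, -0.381], [0.476, -0.365], [0.48, -0.377], [0.448, -0.393]]
 dark [287.5883 319.1471] (17.70509910583496, 6.790997505187988) [ 0.5564 -0.3785] [[0.539, -0.38], [0.544, -0.365], [0.574, -0.377], [0.569, -0.391]]
 dark [227.117  332.8601] (27.497791290283203, 47.61316680908203) [ 0.4429 -0.3992] [[0.394, -0.394], [0.472, -0.35], [0.492, -0.405], [0.416, -0.443]]
 dark [216.553  274.0939] (40.52627944946289, 22.46190643310547) [ 0.4268 -0.2573] [[0.383, -0.277], [0.388, -0.215], [0.473, -0.236], [0.463, -0.297]]
[67 51 41] [43 42 44] [68 50 39] [33 32 33]
```

View pics/z1.png

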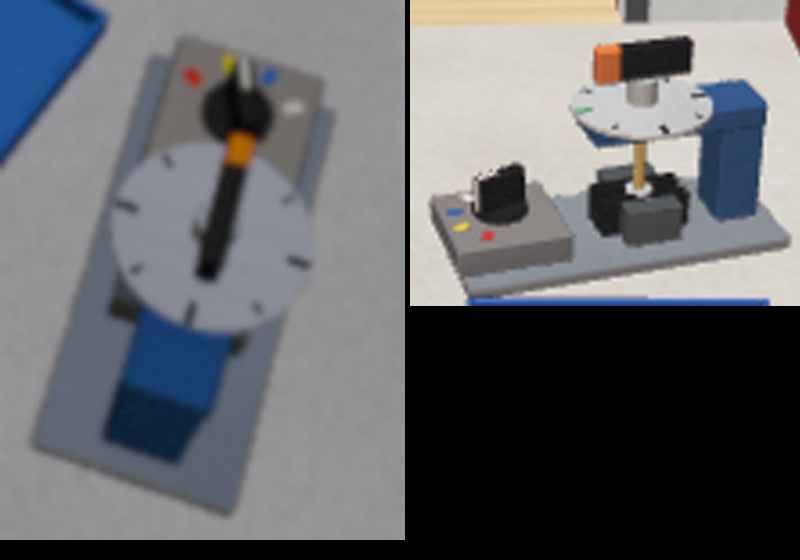

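The zoom shows the dial's stripe at yellow and the tap's orange end near green. Seen from above, red, yellow, blue and white run clockwise. Next, the stand's pose.

Run:
```python
from h import *
np.set_printoptions(precision=4,suppress=True)
ks=K('scene');kd=K('side')
Z=lambda x,y:(300+(x+.5)/4.5-.5,200+(y+.5)/4.5-.5)
S=lambda x,y:(195+(x-410+.5)/3.6-.5,90+(y+.5)/3.6-.5)
def p(l,k,q,z): print(l,ray(k,*q,z)[:2])
p('tap orange end',ks,Z(243,135),.180);p('tap black end',ks,Z(209,275),.175)
p('dial stripe end',ks,Z(244,65),.081);p('dial far end',ks,Z(234,125),.075)
for n,a in dict(TL=(160,52),BL=(33,445),BR=(230,515),TR=(332,110)).items(): p('base '+n,ks,Z(*a),.014)
for n,a in dict(red=(192,77),yel=(229,63),blue=(269,76),white=(292,107)).items(): p('mark '+n,ks,Z(*a),.041)
for n,a in dict(red=(488,236),yel=(461,228),blue=(455,212)).items(): p('side mark '+n,kd,S(*a),.041)
p('side tap or',kd,S(595,65),.167);p('side tap bl',kd,S(692,55),.167)
p('side base BL',kd,S(472,292),.014);p('side base BR',kd,S(790,240),.014)
# disc ellipse in both
a=cv2.imread('pics/scene0.png');m=cv2.inRange(cv2.cvtColor(a,cv2.COLOR_BGR2HSV),(0,0,150),(180,60,255))
# quarter marks on disc (z=.127)
for n,q in dict(q1=(298,262),q2=(190,312),q3=(126,206)).items(): p('disc '+n,ks,Z(*q),.127)
for q in ((112,235),(313,235),(215,142),(215,333)): p('disc edge',ks,Z(*q),.127)
s,r=st();print(s['joint_positions'])
```

```text
tap orange end [0.5228 0.2477]
tap black end [0.6078 0.2719]
dial stripe end [0.4259 0.2189]
dial far end [0.4643 0.2331]
base TL [0.4112 0.1611]
base BL [0.6944 0.2278]
base BR [0.6651 0.3489]
base TR [0.385  0.2784]
mark red [0.4305 0.1911]
mark yel [0.4075 0.2066]
mark blue [0.4012 0.2332]
mark white [0.4132 0.2563]
side mark red [0.4359 0.1921]
side mark yel [0.4138 0.2063]
side mark blue [0.4088 0.2336]
side tap or [0.5269 0.2464]
side tap bl [0.6089 0.2637]
side base BL [0.4214 0.1492]
side base BR [0.6972 0.2182]
disc q1 [0.5499 0.3095]
disc q2 [0.6126 0.2715]
disc q3 [0.5753 0.2082]
disc edge [0.5961 0.2104]
disc edge [0.5297 0.3092]
disc edge [0.5085 0.2324]
disc edge [0.6158 0.2896]
[ 1.2901  0.3216 -0.0701  1.4514  0.0226  1.3708 -0.0569]
```

```bash
cat >> h.py <<'E'
def cur():
    s,r=st(); M=r.as_matrix(); return np.array(s['position']),np.degrees(np.arctan2(M[1,2],M[0,2]))
def plan(wps,start=None):
    """wps: (x,y,z,psi deg); prints [wx,0,0,x,y,z] mm from each to the next, rounding carried; rows needed"""
    s=ctrl.get_state(); p,a=start or cur()
    if start is None: print('t %.2f'%s['time'],p.round(4),'psi %.1f'%a,'grip %.1f'%(s['grip_width']*87),'F',np.round(s['ft_force'],1),'q',np.round(s['joint_positions'],2))
    p=np.array(p)
    for x,y,z,b in wps:
        c,n=np.cos(np.radians(a)),np.sin(np.radians(a)); T=np.array([[0,0,-1],[-n,c,0],[c,n,0]])
        d=(T@(np.array([x,y,z])-p)*1000).round(0); w=round(-(b-a),0)
        print([w,0,0,*d],'rows %.1f'%max(np.linalg.norm(d)/62.5,abs(w)/10.7))
        p=p+T.T@d/1000; a=a-w
E
python3 - <<'E'
from h import *
plan([(.40,-.45,.28,-50),(.53,-.2,.28,0),(.55,.0,.28,50),(.48,.17,.28,100),(.444,.2285,.20,124)])
E
```

```text
t 0.15 [ 0.1887 -0.6215  0.182 ] psi -73.1 grip 87.2 F [-0.4 -1.6 -0. ] q [ 1.29  0.32 -0.07  1.45  0.02  1.37 -0.06]
[np.float64(-23.0), 0, 0, np.float64(-98.0), np.float64(252.0), np.float64(-103.0)] rows 4.6
[np.float64(-50.0), 0, 0, np.float64(0.0), np.float64(260.0), np.float64(-108.0)] rows 4.7
[np.float64(-50.0), 0, 0, np.float64(0.0), np.float64(200.0), np.float64(20.0)] rows 4.7
[np.float64(-50.0), 0, 0, np.float64(0.0), np.float64(163.0), np.float64(85.0)] rows 4.7
[np.float64(-24.0), 0, 0, np.float64(80.0), np.float64(26.0), np.float64(64.0)] rows 2.2
```

{"op": "servo_tool", "data": {"commands": [[[-23, 0, 0, -98, 252, -103, 87], [-23, 0, 0, -98, 252, -103, 87], [-23, 0, 0, -98, 252, -103, 87], [-23, 0, 0, -98, 252, -103, 87], [-23, 0, 0, -98, 252, -103, 87]]]}}

```text
time: 0.78
position: [0.4031, -0.4474, 0.2821]
tool_rot: [0.68, 1.46, -0.679]
ft_force: [-0.2, -0.5, 0.3]
grip_width: 1.0
```

{"op": "servo_tool", "data": {"commands": [[[-50, 0, 0, 0, 260, -108, 87], [-50, 0, 0, 0, 260, -108, 87], [-50, 0, 0, 0, 260, -108, 87], [-50, 0, 0, 0, 260, -108, 87], [-50, 0, 0, 0, 260, -108, 87]]]}}

```text
time: 1.4
position: [0.5317, -0.1958, 0.2809]
tool_rot: [-0.006, 1.57, 0.007]
ft_force: [-0.0, -0.1, -0.3]
grip_width: 1.0
```

{"op": "servo_tool", "data": {"commands": [[[-50, 0, 0, 0, 200, 20, 87], [-50, 0, 0, 0, 200, 20, 87], [-50, 0, 0, 0, 200, 20, 87], [-50, 0, 0, 0, 200, 20, 87], [-50, 0, 0, 0, 200, 20, 87]]]}}

```text
time: 2.02
position: [0.5504, 0.0019, 0.2807]
tool_rot: [-0.687, 1.46, 0.687]
ft_force: [-0.1, -0.6, -0.4]
grip_width: 0.999
```

{"op": "servo_tool", "data": {"commands": [[[-50, 0, 0, 0, 163, 85, 60], [-50, 0, 0, 0, 163, 85, 60], [-50, 0, 0, 0, 163, 85, 60], [-50, 0, 0, 0, 163, 85, 60], [-50, 0, 0, 0, 163, 85, 60]]]}}

```text
time: 2.65
position: [0.4801, 0.1702, 0.2808]
tool_rot: [-1.341, 1.12, 1.339]
ft_force: [-0.9, -0.7, -0.0]
grip_width: 0.697
```

Run:
```python
from h import *
im,k=shot('wrist','w1.png'); print(k)
for n,p in dict(dial=(.444,.2285,.081),tap=(.565,.259,.18)).items(): print(n,proj(k,p))
plan([(.444,.2285,.2,124)])
```

```text
(np.float64(291.8982342967727), 258.8616534717161, 197.64614257322498, array([[-0.17716385,  0.94689095,  0.26834772,  0.40629468],
       [ 0.98418026,  0.17085992,  0.04686253,  0.15708899],
       [-0.00147616,  0.27240488, -0.96218159,  0.48262266],
       [ 0.        ,  0.        ,  0.        ,  1.        ]]))
dial (np.float64(305.718935013393), np.float64(152.75550149686725))
tap (np.float64(321.4836812033234), np.float64(271.15334331215035))
t 2.70 [0.4803 0.1697 0.2806] psi 100.4 grip 60.3 F [0.7 0.2 0.1] q [ 0.51  0.03 -0.91  1.61  0.02  1.52  1.35]
[np.float64(-24.0), 0, 0, np.float64(81.0), np.float64(25.0), np.float64(64.0)] rows 2.2
```

View pics/w1.png

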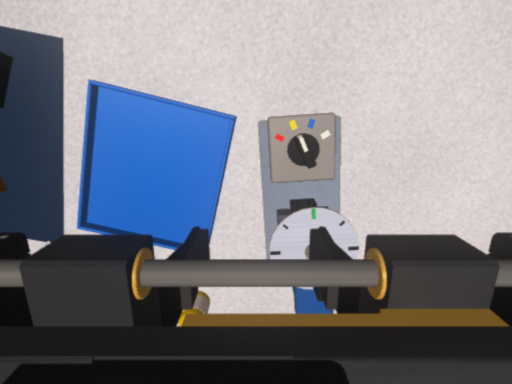

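Run:
```python
from h import *
f=291.898;k=(f,258.86,197.65,np.array([[-0.17716385,0.94689095,0.26834772,0.40629468],[0.98418026,0.17085992,0.04686253,0.15708899],[-0.00147616,0.27240488,-0.96218159,0.48262266],[0,0,0,1]]))
im=cv2.imread('pics/w1.png')
v=im.max(2)[120:180,280:330]; m=(v<60).astype(np.uint8)
c=max(cv2.findContours(m,0,1)[0],key=cv2.contourArea); e=cv2.minEnclosingCircle(c); print('disc',e, ray(k,e[0][0]+280,e[0][1]+120,.052)[:2])
box=[(269,117),(334,113),(336,180),(270,182)]; P=[ray(k,*b,.041)[:2] for b in box]; print('box c',np.mean(P,0), 'yaw',[np.degrees(np.arctan2(*(P[b]-P[a])[::-1])) for a,b in((0,3),(1,2))])
print('stripe',ray(k,302,138,.081)[:2],ray(k,307,151,.081)[:2])
print('tap disc',np.mean([ray(k,276,253,.127)[:2],ray(k,353,248,.127)[:2]],0),ray(k,313,213,.127)[:2])
```

```text
disc ((23.5, 31.5), 16.80783462524414) [0.44550246 0.23005031]
box c [0.44321131 0.22921649] yaw [np.float64(11.660896598677365), np.float64(15.981306072555949)]
stripe [0.42549288 0.2191827 ] [0.44134877 0.22969856]
tap disc [0.56445341 0.26031005] [0.51329767 0.24650344]
```

Run:
```python
from h import *
plan([(.444,.2295,.2,124),(.444,.2295,.062,124)])
```

```text
t 2.70 [0.4803 0.1697 0.2806] psi 100.4 grip 60.3 F [0.7 0.2 0.1] q [ 0.51  0.03 -0.91  1.61  0.02  1.52  1.35]
[np.float64(-24.0), 0, 0, np.float64(81.0), np.float64(25.0), np.float64(65.0)] rows 2.2
[np.float64(0.0), 0, 0, np.float64(138.0), np.float64(-0.0), np.float64(0.0)] rows 2.2
```

{"op": "servo_tool", "data": {"commands": [[[-24, 0, 0, 81, 25, 65, 50], [-24, 0, 0, 81, 25, 65, 50], [-24, 0, 0, 81, 25, 65, 50], [-24, 0, 0, 81, 25, 65, 50]]], "newtons": 25}}

```text
time: 3.2
position: [0.4446, 0.229, 0.1995]
tool_rot: [-1.629, 0.871, 1.629]
ft_force: [0.6, -0.6, -0.5]
grip_width: 0.579
```

{"op": "servo_tool", "data": {"commands": [[[0, 0, 0, 50, 0, 0, 50], [0, 0, 0, 100, 0, 0, 50], [0, 0, 0, 138, 0, 0, 50], [0, 0, 0, 138, 0, 0, 50]]]}}

```text
time: 3.7
position: [0.4432, 0.2277, 0.0598]
tool_rot: [-1.626, 0.874, 1.633]
ft_force: [-0.9, 0.3, -0.8]
grip_width: 0.576
```

{"op": "servo_tool", "data": {"commands": [[[0, 0, 0, 0, 0, 0, 0], [0, 0, 0, 0, 0, 0, 0], [0, 0, 0, 0, 0, 0, 0], [0, 0, 0, 0, 0, 0, 0], [0, 0, 0, 0, 0, 0, 0]]]}}

```text
time: 4.32
position: [0.4451, 0.2291, 0.062]
tool_rot: [-1.63, 0.869, 1.63]
ft_force: [-0.1, 1.0, -0.2]
grip_width: 0.089
```

{"op": "servo_tool", "data": {"commands": [[[0, 0, 0, 0, 0, 0, 0], [0, 0, 0, 0, 0, 0, 0]]]}}

```text
time: 4.58
position: [0.4449, 0.2291, 0.0618]
tool_rot: [-1.63, 0.869, 1.63]
ft_force: [0.0, 0.7, 0.3]
grip_width: 0.008
```

Run:
```python
from h import *
a,_=shot('scene','s2.png');b,_=shot('side','d2.png')
C=np.zeros((480,800,3),np.uint8)
C[:480,:400]=cv2.resize(a[180:300,300:400],None,fx=4,fy=4,interpolation=2)
C[:400,400:]=cv2.resize(b[80:180,190:290],None,fx=4,fy=4,interpolation=2)
cv2.imwrite('pics/z2.png',C[:,:,::-1]);plan([])
```

```text
t 4.67 [0.4449 0.2291 0.0617] psi 123.9 grip 0.4 F [-0.2  0.  -0.1] q [ 0.37  0.21 -0.98  1.94  0.2   1.1   1.48]
```

View pics/z2.png

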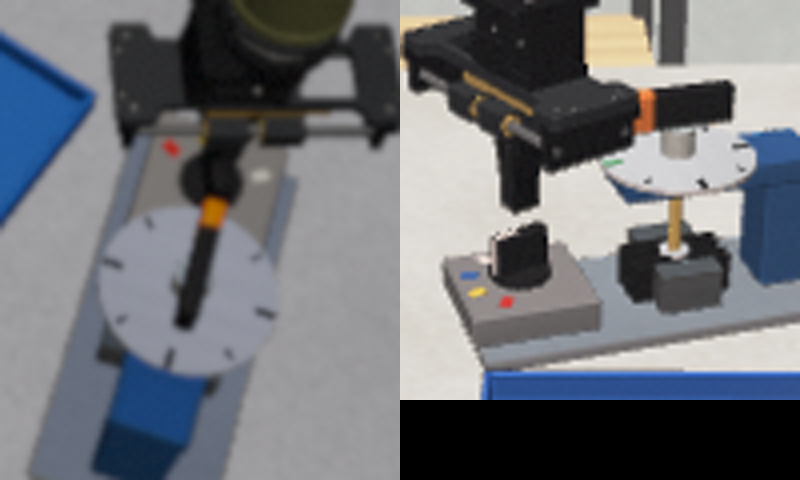

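Run:
```python
from h import *
ks=K('scene');kd=K('side')
for z in (.062,.081,.1):
    u,v=proj(ks,(.4449,.2291,z));print(z,'scene',(u-300)*4,(v-180)*4,end=' ')
    u,v=proj(kd,(.4449,.2291,z));print('side',400+(u-190)*4,(v-80)*4)
for l,p in dict(dialtop=(.444,.2295,.081),tapend=(.565-.042*.97,.26-.042*.24,.18)).items():
    u,v=proj(kd,p);print(l,400+(u-190)*4,(v-80)*4); u,v=proj(ks,p);print(l,(u-300)*4,(v-180)*4)
```

```text
0.062 scene 210.70785475897446 174.56838517139852 side 515.4743380893794 251.58284511021316
0.081 scene 215.6909266532059 162.8969087365042 side 514.8915549692018 229.15923805526108
0.1 scene 220.79881802861883 150.93307697057242 side 514.2979385087467 206.3187991514335
dialtop 513.6728623972335 228.9338869479585
dialtop 216.76854202487993 162.2434926938247
tapend 620.3488999694778 92.14520678083682
tapend 216.4316779255755 201.8421827143825
```

The fingers shut above the dial's bar. The side view puts the tips near z 0.095, not the 0.062 reported. I'll open, go lower in steps and feel for the bar.

{"op": "servo_tool", "data": {"commands": [[[0, 0, 0, 0, 0, 0, 45], [0, 0, 0, 0, 0, 0, 45], [0, 0, 0, 0, 0, 0, 45], [0, 0, 0, 10, 0, 0, 45], [0, 0, 0, 10, 0, 0, 45]]]}}

```text
time: 5.3
position: [0.4441, 0.2287, 0.0507]
tool_rot: [-1.629, 0.87, 1.632]
ft_force: [0.2, 1.1, -0.2]
grip_width: 0.47
```

Run:
```python
from h import *
a,_=shot('scene','s3.png');b,_=shot('side','d3.png')
C=np.zeros((560,800,3),np.uint8)
C[:480,:400]=cv2.resize(a[190:270,310:377],(400,480),interpolation=2)
C[:480,400:]=cv2.resize(b[90:170,190:257],(400,480),interpolation=2)
cv2.imwrite('pics/z3.png',C[:480,:,::-1]);plan([])
```

```text
t 5.40 [0.4446 0.2291 0.0515] psi 123.9 grip 43.4 F [ 0.3 -0.1 -0.5] q [ 0.37  0.23 -0.97  1.95  0.21  1.08  1.46]
```

View pics/z3.png

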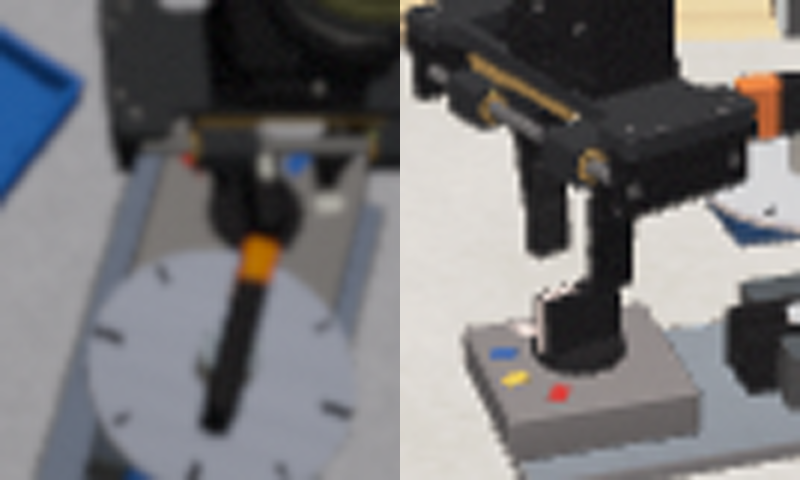

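Run:
```python
from h import *
kd=K('side');ks=K('scene')
d=np.array([np.cos(np.radians(124)),np.sin(np.radians(124))])
for s in (-1,1):
  for z in (.051,.07,.085,.1):
    p=np.append(np.array([.4446,.2291])+s*d*.028,z)
    u,v=proj(kd,p);a,b=proj(ks,p);print(s,z,'side',400+(u-190)*6,(v-90)*6,'scene',(a-310)*6,(b-190)*6)
```

```text
-1 0.051 side 605.7543563607506 358.5434623416486 scene 194.89916514247682 211.35758175396296
-1 0.07 side 605.1744263380633 324.97231878737614 scene 201.57101208237634 194.0875633648672
-1 0.085 side 604.7089143357973 298.02463606198705 scene 206.9551808875533 180.15068874633812
-1 0.1 side 604.2364677520459 270.6755224373043 scene 212.44584848527597 165.93814291978333
1 0.051 side 541.4095554571398 315.24761228310905 scene 309.27190074073815 211.31036846901185
1 0.07 side 540.2653975302226 282.2523619410432 scene 317.34341714352286 194.0511549054142
1 0.085 side 539.3474167289706 255.77961230225492 scene 323.8570225993915 180.12320109575955
1 0.1 side 538.4161605698788 228.9240276150872 scene 330.49938048109595 165.9199377279703
```

Both views agree that the fingertips sit about 33 mm above the reported TCP. I'll allow for that: lower another 24 mm and close.

{"op": "servo_tool", "data": {"commands": [[[0, 0, 0, 12, 0, 0, 45], [0, 0, 0, 24, 0, 0, 45], [0, 0, 0, 24, 0, 0, 45]]]}}

```text
time: 5.78
position: [0.4437, 0.2286, 0.0263]
tool_rot: [-1.629, 0.871, 1.633]
ft_force: [0.0, 0.6, -0.1]
grip_width: 0.517
```

{"op": "servo_tool", "data": {"commands": [[[0, 0, 0, 0, 0, 0, 0], [0, 0, 0, 0, 0, 0, 0], [0, 0, 0, 0, 0, 0, 0], [0, 0, 0, 0, 0, 0, 0], [0, 0, 0, 0, 0, 0, 0]]]}}

```text
time: 6.4
position: [0.4445, 0.2302, 0.028]
tool_rot: [-1.63, 0.867, 1.631]
ft_force: [-1.4, 2.6, 1.2]
grip_width: 0.154
```

```bash
python3 -c "
from h import *
plan([])"
```

```text
t 6.40 [0.4445 0.2302 0.028 ] psi 123.9 grip 13.4 F [-1.4  2.6  1.2] q [ 0.34  0.26 -0.96  1.97  0.25  1.03  1.43]
```

Gripped at 13.4 mm. Now turn 40° clockwise.

{"op": "servo_tool", "data": {"commands": [[[10, 0, 0, 0, 0, 0, 0], [20, 0, 0, 0, 0, 0, 0], [30, 0, 0, 0, 0, 0, 0], [40, 0, 0, 0, 0, 0, 0], [40, 0, 0, 0, 0, 0, 0]]]}}

```text
time: 7.02
position: [0.4447, 0.2294, 0.028]
tool_rot: [-1.132, 1.257, 1.132]
ft_force: [-1.4, 1.8, 2.1]
grip_width: 0.157
```

{"op": "servo_tool", "data": {"commands": [[[0, 0, 0, 0, 0, 0, 40], [0, 0, 0, 0, 0, 0, 40], [0, 0, 0, 0, 0, 0, 40], [0, 0, 0, -60, 0, 0, 45], [0, 0, 0, -120, 0, 0, 45]]]}}

```text
time: 7.65
position: [0.4444, 0.2287, 0.1487]
tool_rot: [-1.13, 1.259, 1.132]
ft_force: [1.5, 0.4, 0.6]
grip_width: 0.508
```

{"op": "servo_tool", "data": {"commands": [[[0, 0, 0, -70, 0, 0, 45], [0, 0, 0, -70, 0, 0, 45], [0, 0, 0, -70, 0, 0, 45]]]}}

```text
time: 8.02
position: [0.4451, 0.2288, 0.2177]
tool_rot: [-1.131, 1.258, 1.129]
ft_force: [0.4, 1.6, -0.5]
grip_width: 0.516
```

Run:
```python
from h import *
a,_=shot('side','d4.png');k=K('wrist');w,k=shot('wrist','w4.png');print(k[3].tolist())
C=np.zeros((384,800,3),np.uint8)
C[:,:512]=w; C[:288,512:]=cv2.resize(a[95:167,190:262],(288,288),interpolation=2)
cv2.imwrite('pics/z4.png',C[:,:,::-1]);plan([])
```

```text
[[0.10769464488161533, 0.9569857574142261, 0.2694069850062169, 0.3701685428787604], [0.9941826048739, -0.10320796826766966, -0.030806873457134835, 0.23668072667571402], [-0.0016767915693302123, 0.2711574734215838, -0.9625335386248386, 0.41857411756879337], [0.0, 0.0, 0.0, 1.0]]
t 8.12 [0.444  0.2284 0.216 ] psi 83.9 grip 44.9 F [-0.3 -0.5 -1.2] q [ 0.34  0.02 -0.87  1.74  0.02  1.39  0.93]
```

View pics/z4.png

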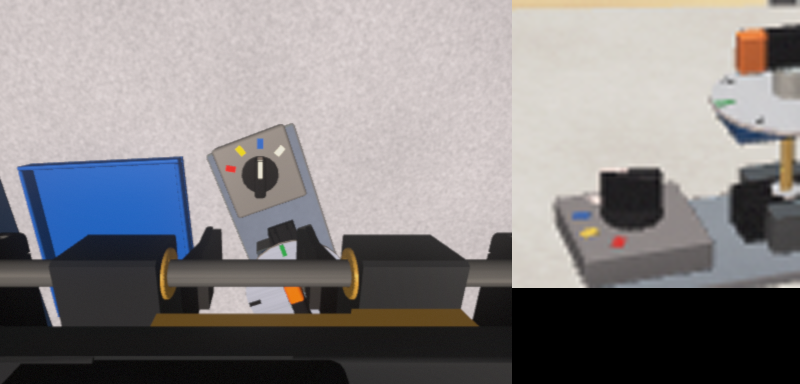

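The dial is at blue (stripe at (261,168) points to the blue mark at (261,144)). Now the tap.

Run:
```python
from h import *
plan([(.565,.26,.216,104),(.565,.26,.121,104)])
```

```text
t 8.12 [0.444  0.2284 0.216 ] psi 83.9 grip 44.9 F [-0.3 -0.5 -1.2] q [ 0.34  0.02 -0.87  1.74  0.02  1.39  0.93]
[np.float64(-20.0), 0, 0, np.float64(0.0), np.float64(-117.0), np.float64(44.0)] rows 2.0
[np.float64(-0.0), 0, 0, np.float64(95.0), np.float64(-0.0), np.float64(0.0)] rows 1.5
```

{"op": "servo_tool", "data": {"commands": [[[-10, 0, 0, 0, -58, 22, 45], [-20, 0, 0, 0, -117, 44, 45], [-20, 0, 0, 0, -117, 44, 45], [-20, 0, 0, 0, -117, 44, 45]]], "newtons": 40}}

```text
time: 8.62
position: [0.5645, 0.2608, 0.2152]
tool_rot: [-1.383, 1.087, 1.391]
ft_force: [-0.5, 0.3, 0.6]
grip_width: 0.515
```

{"op": "servo_tool", "data": {"commands": [[[0, 0, 0, 40, 0, 0, 45], [0, 0, 0, 80, 0, 0, 45], [0, 0, 0, 95, 0, 0, 45], [0, 0, 0, 95, 0, 0, 45]]]}}

```text
time: 9.12
position: [0.5652, 0.2602, 0.1233]
tool_rot: [-1.387, 1.085, 1.385]
ft_force: [0.9, -0.2, 0.2]
grip_width: 0.517
```

{"op": "servo_tool", "data": {"commands": [[[0, 0, 0, 0, 0, 0, 0], [0, 0, 0, 0, 0, 0, 0], [0, 0, 0, 0, 0, 0, 0], [0, 0, 0, 0, 0, 0, 0], [0, 0, 0, 0, 0, 0, 0]]]}}

```text
time: 9.75
position: [0.5663, 0.2603, 0.1232]
tool_rot: [-1.386, 1.084, 1.385]
ft_force: [0.1, -0.3, 2.0]
grip_width: 0.158
```

Run:
```python
from h import *
a,_=shot('scene','s5.png');b,_=shot('side','d5.png')
C=np.zeros((400,800,3),np.uint8)
C[:,:400]=cv2.resize(a[200:300,300:400],(400,400),interpolation=2)
C[:,400:]=cv2.resize(b[65:165,210:310],(400,400),interpolation=2)
cv2.imwrite('pics/z5.png',C[:,:,::-1]);plan([])
```

```text
t 9.85 [0.5662 0.2603 0.1232] psi 103.9 grip 13.8 F [-0.6 -0.7  2.3] q [ 0.21  0.43 -0.88  1.58  0.34  1.3   1.09]
```

View pics/z5.png

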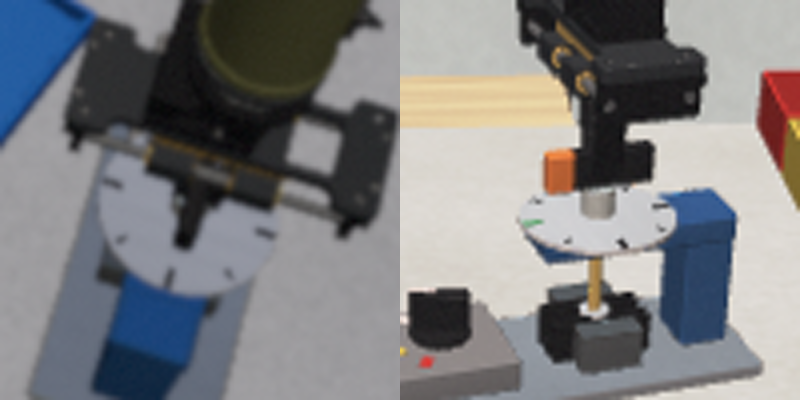

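The bar is gripped at 13.8 mm, with the orange end toward green. Now half a turn forward.

{"op": "servo_tool", "data": {"commands": [[[9, 0, 0, 0, 0, 0, 0], [18, 0, 0, 0, 0, 0, 0], [27, 0, 0, 0, 0, 0, 0], [36, 0, 0, 0, 0, 0, 0], [45, 0, 0, 0, 0, 0, 0]]]}}

```text
time: 10.48
position: [0.5661, 0.2592, 0.1229]
tool_rot: [-0.798, 1.421, 0.795]
ft_force: [-0.6, -3.2, 2.6]
grip_width: 0.16
```

{"op": "servo_tool", "data": {"commands": [[[9, 0, 0, 0, 0, 0, 0], [18, 0, 0, 0, 0, 0, 0], [27, 0, 0, 0, 0, 0, 0], [36, 0, 0, 0, 0, 0, 0], [45, 0, 0, 1, 0, 0, 0]]]}}

```text
time: 11.1
position: [0.5653, 0.2586, 0.1225]
tool_rot: [-0.189, 1.565, 0.183]
ft_force: [-4.7, -5.7, 10.8]
grip_width: 0.158
```

{"op": "servo_tool", "data": {"commands": [[[9, 0, 0, 0, 0, 0, 0], [18, 0, 0, 0, 0, 0, 0], [27, 0, 0, 0, 0, 0, 0], [36, 0, 0, 0, 0, 0, 0], [45, 0, 0, 0, 0, 0, 0]]]}}

```text
time: 11.72
position: [0.5641, 0.2587, 0.1223]
tool_rot: [0.426, 1.53, -0.433]
ft_force: [-6.3, -4.6, 8.8]
grip_width: 0.157
```

{"op": "servo_tool", "data": {"commands": [[[9, 0, 0, 0, 0, 0, 0], [18, 0, 0, 0, 0, 0, 0], [27, 0, 0, 0, 0, 0, 0], [36, 0, 0, 0, 0, 0, 0], [45, 0, 0, 0, 0, 0, 0]]]}}

```text
time: 12.35
position: [0.5634, 0.2596, 0.1221]
tool_rot: [1.028, 1.315, -1.037]
ft_force: [-6.5, -3.1, 7.2]
grip_width: 0.161
```

{"op": "servo_tool", "data": {"commands": [[[0, 0, 0, 0, 0, 0, 0], [0, 0, 0, 0, 0, 0, 0], [0, 0, 0, 0, 0, 0, 0], [0, 0, 0, 0, 0, 0, 0]]]}}

```text
time: 12.85
position: [0.5649, 0.26, 0.1215]
tool_rot: [1.027, 1.315, -1.031]
ft_force: [-4.0, -2.3, 3.5]
grip_width: 0.163
```

```bash
cat > g.py <<'E'
from h import *
import sys
b,k=shot('side'); cv2.imwrite('pics/%s.png'%sys.argv[1],b[:,:,::-1]); hsv=cv2.cvtColor(b,cv2.COLOR_RGB2HSV)
m=cv2.inRange(hsv,(4,170,120),(16,255,255)); m[:85]=0;m[140:]=0;m[:,:215]=0;m[:,300:]=0
M=cv2.moments(m,True); print('orange px',M['m00'])
if M['m00']>5:
    u,v=M['m10']/M['m00'],M['m01']/M['m00']; p=ray(k,u,v,.165)[:2]-[.565,.26]; print((u,v),'r %.3f'%np.hypot(*p),'tap angle ~%.0f deg (mod 360)'%((193.9-np.degrees(np.arctan2(p[1],p[0])))%360))
plan([])
E
python3 g.py g1
```

```text
orange px 47.0
(269.8936170212766, 105.02127659574468) r 0.036 tap angle ~181 deg (mod 360)
t 12.90 [0.5649 0.26   0.1215] psi -76.1 grip 13.6 F [-3.9 -2.5  4.3] q [-0.16  0.32 -0.38  1.59  0.12  1.25 -1.89]
```

Half turn reached (~181°). Now a quarter back.

{"op": "servo_tool", "data": {"commands": [[[-9, 0, 0, 0, 0, 0, 0], [-18, 0, 0, 0, 0, 0, 0], [-27, 0, 0, 0, 0, 0, 0], [-36, 0, 0, 0, 0, 0, 0], [-45, 0, 0, 0, 0, 0, 0]]]}}

```text
time: 13.52
position: [0.5649, 0.26, 0.1218]
tool_rot: [0.421, 1.531, -0.423]
ft_force: [-4.9, -3.2, 5.3]
grip_width: 0.155
```

{"op": "servo_tool", "data": {"commands": [[[-9, 0, 0, 0, 0, 0, 0], [-18, 0, 0, 0, 0, 0, 0], [-27, 0, 0, 0, 0, 0, 0], [-36, 0, 0, 0, 0, 0, 0], [-45, 0, 0, -1, 0, 0, 0]]]}}

```text
time: 14.15
position: [0.5648, 0.2599, 0.1221]
tool_rot: [-0.194, 1.565, 0.194]
ft_force: [-4.3, -1.5, -1.5]
grip_width: 0.158
```

{"op": "servo_tool", "data": {"commands": [[[0, 0, 0, 0, 0, 0, 0], [0, 0, 0, 0, 0, 0, 0], [0, 0, 0, 0, 0, 0, 0], [0, 0, 0, 0, 0, 0, 0]]]}}

```text
time: 14.65
position: [0.5649, 0.26, 0.1221]
tool_rot: [-0.189, 1.565, 0.187]
ft_force: [-4.5, -2.6, 1.4]
grip_width: 0.154
```

```bash
python3 g.py g2
```

```text
orange px 0.0
t 14.70 [0.5649 0.26   0.1221] psi 13.7 grip 13.7 F [-4.  -2.9  1.8] q [ 0.01  0.36 -0.61  1.58  0.21  1.27 -0.39]
```

Now forward a quarter to the half-turn mark, where I regrasp (the wrist's range doesn't allow the full half turn in one grip).

{"op": "servo_tool", "data": {"commands": [[[9, 0, 0, 0, 0, 0, 0], [18, 0, 0, 0, 0, 0, 0], [27, 0, 0, 0, 0, 0, 0], [36, 0, 0, 0, 0, 0, 0], [45, 0, 0, 0, 0, 0, 0]]]}}

```text
time: 15.32
position: [0.5649, 0.2599, 0.1219]
tool_rot: [0.43, 1.529, -0.433]
ft_force: [-3.3, -2.4, 0.5]
grip_width: 0.158
```

{"op": "servo_tool", "data": {"commands": [[[9, 0, 0, 0, 0, 0, 0], [18, 0, 0, 0, 0, 0, 0], [27, 0, 0, 0, 0, 0, 0], [36, 0, 0, 0, 0, 0, 0], [45, 0, 0, 1, 0, 0, 0]]]}}

```text
time: 15.95
position: [0.5649, 0.26, 0.1215]
tool_rot: [1.033, 1.312, -1.037]
ft_force: [-5.8, -3.6, 6.1]
grip_width: 0.155
```

{"op": "servo_tool", "data": {"commands": [[[0, 0, 0, 0, 0, 0, 0], [0, 0, 0, 0, 0, 0, 0], [0, 0, 0, 0, 0, 0, 40], [0, 0, 0, 0, 0, 0, 40], [0, 0, 0, 0, 0, 0, 40]]]}}

```text
time: 16.58
position: [0.5665, 0.2608, 0.1218]
tool_rot: [1.03, 1.314, -1.028]
ft_force: [-0.2, -0.7, -0.3]
grip_width: 0.405
```

{"op": "servo_tool", "data": {"commands": [[[0, 0, 0, -30, 0, 0, 40], [0, 0, 0, -60, 0, 0, 40], [0, 0, 0, -60, 0, 0, 40]]]}}

```text
time: 16.95
position: [0.5679, 0.2616, 0.1848]
tool_rot: [1.033, 1.311, -1.024]
ft_force: [-0.8, 0.6, 0.1]
grip_width: 0.456
```

{"op": "servo_tool", "data": {"commands": [[[-10, 0, 0, 0, 0, 0, 40], [-20, 0, 0, 0, 0, 0, 40], [-30, 0, 0, 0, 0, 0, 40], [-40, 0, 0, 0, 0, 0, 40], [-50, 0, 0, 0, 0, 0, 40]]]}}

```text
time: 17.58
position: [0.5656, 0.2602, 0.1804]
tool_rot: [0.353, 1.543, -0.354]
ft_force: [0.8, -0.3, -1.2]
grip_width: 0.46
```

{"op": "servo_tool", "data": {"commands": [[[-10, 0, 0, 0, 0, 0, 40], [-20, 0, 0, 0, 0, 0, 40], [-30, 0, 0, 0, 0, 0, 40], [-40, 0, 0, 0, 0, 0, 40], [-50, 0, 0, 0, 0, 0, 40]]]}}

```text
time: 18.2
position: [0.5656, 0.2603, 0.1804]
tool_rot: [-0.332, 1.547, 0.331]
ft_force: [0.1, 0.1, 0.5]
grip_width: 0.459
```

{"op": "servo_tool", "data": {"commands": [[[-10, 0, 0, 0, 0, 0, 40], [-20, 0, 0, 0, 0, 0, 40], [-30, 0, 0, 0, 0, 0, 40], [-40, 0, 0, 0, 0, 0, 40], [-50, 0, 0, 0, 0, 0, 40]]]}}

```text
time: 18.82
position: [0.5656, 0.2602, 0.1805]
tool_rot: [-1.004, 1.328, 1.004]
ft_force: [-1.0, 0.1, -0.4]
grip_width: 0.458
```

{"op": "servo_tool", "data": {"commands": [[[-10, 0, 0, 0, 0, 0, 40], [-20, 0, 0, 0, 0, 0, 40], [-30, 0, 0, 0, 0, 0, 40], [-30, 0, 0, 0, 0, 0, 40]]]}}

```text
time: 19.32
position: [0.5656, 0.2602, 0.1806]
tool_rot: [-1.383, 1.087, 1.385]
ft_force: [-0.4, -0.8, 0.2]
grip_width: 0.462
```

```bash
python3 g.py g3; python3 -c "
from h import *
plan([(.565,.26,.182,104),(.565,.26,.122,104)])"
```

```text
orange px 48.0
(269.9583333333333, 104.95833333333333) r 0.037 tap angle ~181 deg (mod 360)
t 19.38 [0.5657 0.2602 0.1809] psi 103.7 grip 40.4 F [-0.6  0.7 -1. ] q [ 0.17  0.37 -0.82  1.5   0.27  1.39  1.14]
t 19.38 [0.5657 0.2602 0.1809] psi 103.7 grip 40.4 F [-0.6  0.7 -1. ] q [ 0.17  0.37 -0.82  1.5   0.27  1.39  1.14]
[np.float64(-0.0), 0, 0, np.float64(-1.0), np.float64(1.0), np.float64(-0.0)] rows 0.0
[np.float64(-0.0), 0, 0, np.float64(60.0), np.float64(-0.0), np.float64(-0.0)] rows 1.0
```

Still at half a turn. Regrip, forward a quarter to three quarters, hold, then back a quarter and hold.

{"op": "servo_tool", "data": {"commands": [[[0, 0, 0, 30, 0, 0, 40], [0, 0, 0, 59, 0, 0, 40], [0, 0, 0, 59, 0, 0, 40]]]}}

```text
time: 19.75
position: [0.5643, 0.2593, 0.1202]
tool_rot: [-1.383, 1.091, 1.387]
ft_force: [0.3, -0.2, 0.5]
grip_width: 0.463
```

{"op": "servo_tool", "data": {"commands": [[[0, 0, 0, 0, 0, 0, 0], [0, 0, 0, 0, 0, 0, 0], [0, 0, 0, 0, 0, 0, 0], [0, 0, 0, 0, 0, 0, 0], [0, 0, 0, 0, 0, 0, 0]]]}}

```text
time: 20.38
position: [0.5665, 0.2604, 0.1236]
tool_rot: [-1.386, 1.084, 1.384]
ft_force: [-0.1, -0.8, 3.8]
grip_width: 0.154
```

{"op": "servo_tool", "data": {"commands": [[[9, 0, 0, 0, 0, 0, 0], [18, 0, 0, 0, 0, 0, 0], [27, 0, 0, 0, 0, 0, 0], [36, 0, 0, 0, 0, 0, 0], [45, 0, 0, 0, 0, 0, 0]]]}}

```text
time: 21.0
position: [0.5663, 0.2591, 0.1234]
tool_rot: [-0.798, 1.421, 0.795]
ft_force: [-1.7, -3.1, 3.3]
grip_width: 0.154
```

{"op": "servo_tool", "data": {"commands": [[[9, 0, 0, 0, 0, 0, 0], [18, 0, 0, 0, 0, 0, 0], [27, 0, 0, 0, 0, 0, 0], [36, 0, 0, 0, 0, 0, 0], [45, 0, 0, 1, 0, 0, 0]]]}}

```text
time: 21.62
position: [0.5654, 0.2584, 0.123]
tool_rot: [-0.189, 1.564, 0.183]
ft_force: [-5.6, -4.5, 12.8]
grip_width: 0.16
```

{"op": "servo_tool", "data": {"commands": [[[0, 0, 0, 0, 0, 0, 0], [0, 0, 0, 0, 0, 0, 0], [0, 0, 0, 0, 0, 0, 0], [0, 0, 0, 0, 0, 0, 0]]]}}

```text
time: 22.12
position: [0.5654, 0.2583, 0.1231]
tool_rot: [-0.192, 1.564, 0.187]
ft_force: [-3.9, -5.3, 9.6]
grip_width: 0.157
```

```bash
python3 g.py g4
```

```text
orange px 61.0
(262.7704918032787, 110.24590163934427) r 0.030 tap angle ~266 deg (mod 360)
t 22.18 [0.5654 0.2583 0.1231] psi 13.8 grip 13.7 F [-3.9 -5.   9.1] q [-0.03  0.35 -0.55  1.59  0.19  1.26 -0.37]
```

Three quarters (~266–270°). Back a quarter to half a turn.

{"op": "servo_tool", "data": {"commands": [[[-9, 0, 0, 0, 0, 0, 0], [-18, 0, 0, 0, 0, 0, 0], [-27, 0, 0, 0, 0, 0, 0], [-36, 0, 0, 0, 0, 0, 0], [-45, 0, 0, 0, 0, 0, 0]]]}}

```text
time: 22.8
position: [0.5664, 0.2591, 0.1233]
tool_rot: [-0.805, 1.417, 0.802]
ft_force: [-2.5, -3.4, 8.2]
grip_width: 0.161
```

{"op": "servo_tool", "data": {"commands": [[[-9, 0, 0, 0, 0, 0, 0], [-18, 0, 0, 0, 0, 0, 0], [-27, 0, 0, 0, 0, 0, 0], [-36, 0, 0, 0, 0, 0, 0], [-45, 0, 0, -1, 0, 0, 0]]]}}

```text
time: 23.42
position: [0.5665, 0.2604, 0.1237]
tool_rot: [-1.389, 1.081, 1.388]
ft_force: [-0.3, 0.0, 1.2]
grip_width: 0.161
```

{"op": "servo_tool", "data": {"commands": [[[0, 0, 0, 0, 0, 0, 0], [0, 0, 0, 0, 0, 0, 0], [0, 0, 0, 0, 0, 0, 0], [0, 0, 0, 0, 0, 0, 0]]]}}

```text
time: 23.92
position: [0.5665, 0.2604, 0.1236]
tool_rot: [-1.384, 1.086, 1.382]
ft_force: [-0.1, -1.6, 5.6]
grip_width: 0.156
```

```bash
python3 g.py g5
```

```text
orange px 47.0
(269.8936170212766, 105.02127659574468) r 0.036 tap angle ~181 deg (mod 360)
t 23.98 [0.5665 0.2604 0.1236] psi 103.7 grip 13.9 F [-0.1 -1.2  5.3] q [ 0.16  0.41 -0.8   1.58  0.3   1.29  1.12]
```

Final half turn forward to 360°.

{"op": "servo_tool", "data": {"commands": [[[9, 0, 0, 0, 0, 0, 0], [18, 0, 0, 0, 0, 0, 0], [27, 0, 0, 0, 0, 0, 0], [36, 0, 0, 0, 0, 0, 0], [45, 0, 0, 0, 0, 0, 0]]]}}

```text
time: 24.6
position: [0.5663, 0.2591, 0.1234]
tool_rot: [-0.796, 1.421, 0.792]
ft_force: [0.0, -3.3, 4.6]
grip_width: 0.159
```

{"op": "servo_tool", "data": {"commands": [[[9, 0, 0, 0, 0, 0, 0], [18, 0, 0, 0, 0, 0, 0], [27, 0, 0, 0, 0, 0, 0], [36, 0, 0, 0, 0, 0, 0], [45, 0, 0, 1, 0, 0, 0]]]}}

```text
time: 25.22
position: [0.5654, 0.2583, 0.123]
tool_rot: [-0.186, 1.565, 0.181]
ft_force: [-6.0, -5.6, 14.4]
grip_width: 0.158
```

{"op": "servo_tool", "data": {"commands": [[[9, 0, 0, 0, 0, 0, 0], [18, 0, 0, 0, 0, 0, 0], [27, 0, 0, 0, 0, 0, 0], [36, 0, 0, 0, 0, 0, 0], [45, 0, 0, 0, 0, 0, 0]]]}}

```text
time: 25.85
position: [0.5641, 0.2585, 0.1228]
tool_rot: [0.428, 1.53, -0.436]
ft_force: [-7.1, -5.3, 9.7]
grip_width: 0.16
```

{"op": "servo_tool", "data": {"commands": [[[9, 0, 0, 0, 0, 0, 0], [18, 0, 0, 0, 0, 0, 0], [27, 0, 0, 0, 0, 0, 0], [36, 0, 0, 0, 0, 0, 0], [45, 0, 0, 0, 0, 0, 0]]]}}

```text
time: 26.48
position: [0.5632, 0.2595, 0.1226]
tool_rot: [1.03, 1.313, -1.039]
ft_force: [-7.6, -3.9, 10.1]
grip_width: 0.154
```

{"op": "servo_tool", "data": {"commands": [[[0, 0, 0, 0, 0, 0, 0], [0, 0, 0, 0, 0, 0, 0], [0, 0, 0, 0, 0, 0, 0], [0, 0, 0, 0, 0, 0, 0]]]}}

```text
time: 26.98
position: [0.5633, 0.2595, 0.1226]
tool_rot: [1.027, 1.315, -1.036]
ft_force: [-7.8, -3.9, 10.0]
grip_width: 0.159
```

```bash
python3 g.py g6
```

```text
orange px 58.0
(249.56896551724137, 107.65517241379311) r 0.029 tap angle ~355 deg (mod 360)
t 27.02 [0.5633 0.2595 0.1226] psi -76.3 grip 13.5 F [-8.1 -3.4  9.6] q [-0.21  0.32 -0.32  1.59  0.1   1.25 -1.88]
```

{"op": "servo_tool", "data": {"commands": [[[0, 0, 0, 0, 0, 0, 40], [0, 0, 0, 0, 0, 0, 40], [0, 0, 0, 0, 0, 0, 40], [0, 0, 0, -50, 0, 0, 40], [0, 0, 0, -100, 0, 0, 40]]]}}

```text
time: 27.65
position: [0.5656, 0.2602, 0.2221]
tool_rot: [1.028, 1.315, -1.031]
ft_force: [0.2, 0.8, -0.2]
grip_width: 0.455
```

```bash
python3 g.py g7
python3 - <<'E'
from h import *
D=np.array([.444,.2293]);ex=np.array([.971,.24]);ey=np.array([-.24,.971])
W=lambda x,y,z,a:(*(D+x*ex+y*ey),z,a)
plan([W(.06,.01,.225,-27),W(-.024,.008,.225,23),W(-.024,.008,.225,70),W(-.024,.008,.225,104),W(-.024,.008,.027,104),W(-.024,-.028,.027,104)])
E
```

```text
orange px 58.0
(249.56896551724137, 107.65517241379311) r 0.029 tap angle ~355 deg (mod 360)
t 27.70 [0.5689 0.2622 0.2308] psi -76.1 grip 40.0 F [1.7 1.6 5. ] q [-0.21  0.26 -0.32  1.44  0.08  1.44 -1.86]
t 27.70 [0.5689 0.2622 0.2308] psi -76.1 grip 40.0 F [1.7 1.6 5. ] q [-0.21  0.26 -0.32  1.44  0.08  1.44 -1.86]
[np.float64(-49.0), 0, 0, np.float64(6.0), np.float64(-69.0), np.float64(-8.0)] rows 4.6
[np.float64(-50.0), 0, 0, np.float64(-0.0), np.float64(-57.0), np.float64(-62.0)] rows 4.7
[np.float64(-47.0), 0, 0, np.float64(-0.0), np.float64(0.0), np.float64(0.0)] rows 4.4
[np.float64(-34.0), 0, 0, np.float64(-0.0), np.float64(0.0), np.float64(0.0)] rows 3.2
[np.float64(-0.0), 0, 0, np.float64(198.0), np.float64(0.0), np.float64(0.0)] rows 3.2
[np.float64(-0.0), 0, 0, np.float64(-0.0), np.float64(-0.0), np.float64(-36.0)] rows 0.6
```

{"op": "servo_tool", "data": {"commands": [[[-10, 0, 0, 3, -20, -2, 40], [-20, 0, 0, 6, -40, -4, 40], [-30, 0, 0, 6, -60, -8, 40], [-40, 0, 0, 6, -69, -8, 40], [-49, 0, 0, 6, -69, -8, 40]]]}}

```text
time: 28.32
position: [0.4965, 0.2517, 0.2157]
tool_rot: [0.367, 1.539, -0.367]
ft_force: [-0.8, 0.3, -0.1]
grip_width: 0.462
```

{"op": "servo_tool", "data": {"commands": [[[-50, 0, 0, 0, -57, -62, 40], [-50, 0, 0, 0, -57, -62, 40], [-50, 0, 0, 0, -57, -62, 40], [-50, 0, 0, 0, -57, -62, 40], [-50, 0, 0, 0, -57, -62, 40]]]}}

```text
time: 28.95
position: [0.4159, 0.2292, 0.2157]
tool_rot: [-0.317, 1.547, 0.317]
ft_force: [-1.1, 0.4, -0.4]
grip_width: 0.457
```

{"op": "servo_tool", "data": {"commands": [[[-47, 0, 0, 0, 0, 0, 40], [-47, 0, 0, 0, 0, 0, 40], [-47, 0, 0, 0, 0, 0, 40], [-47, 0, 0, 0, 0, 0, 40], [-47, 0, 0, 0, 0, 0, 40]]]}}

```text
time: 29.58
position: [0.4159, 0.2292, 0.2155]
tool_rot: [-0.949, 1.354, 0.949]
ft_force: [-0.3, 0.4, 0.0]
grip_width: 0.463
```

{"op": "servo_tool", "data": {"commands": [[[-34, 0, 0, 0, 0, 0, 40], [-34, 0, 0, 0, 0, 0, 40], [-34, 0, 0, 0, 0, 0, 40], [-34, 0, 0, 0, 0, 0, 40], [-34, 0, 0, 0, 0, 0, 40]]]}}

```text
time: 30.2
position: [0.4159, 0.2292, 0.2157]
tool_rot: [-1.384, 1.086, 1.384]
ft_force: [0.6, -0.7, 0.7]
grip_width: 0.458
```

Run:
```python
from h import *
D=np.array([.444,.2293]);ex=np.array([.971,.24]);ey=np.array([-.24,.971])
W=lambda x,y,z,a:(*(D+x*ex+y*ey),z,a)
plan([W(-.024,.008,.027,104),W(-.024,-.028,.027,104)])
```

```text
t 30.20 [0.4159 0.2292 0.2157] psi 103.7 grip 39.9 F [ 0.6 -0.7  0.7] q [-0.16 -0.06 -0.38  1.8  -0.02  1.39  1.27]
[np.float64(-0.0), 0, 0, np.float64(189.0), np.float64(-3.0), np.float64(1.0)] rows 3.0
[np.float64(-0.0), 0, 0, np.float64(-0.0), np.float64(-0.0), np.float64(-36.0)] rows 0.6
```

{"op": "servo_tool", "data": {"commands": [[[0, 0, 0, 60, -3, 1, 40], [0, 0, 0, 120, -3, 1, 40], [0, 0, 0, 170, -3, 1, 40], [0, 0, 0, 189, -3, 1, 40], [0, 0, 0, 189, -3, 1, 40]]]}}

```text
time: 30.82
position: [0.4171, 0.2301, 0.0253]
tool_rot: [-1.383, 1.089, 1.387]
ft_force: [0.5, -0.1, -0.4]
grip_width: 0.457
```

{"op": "servo_tool", "data": {"commands": [[[0, 0, 0, 0, 0, -6, 40], [0, 0, 0, 0, 0, -12, 40], [0, 0, 0, 0, 0, -18, 40], [0, 0, 0, 0, 0, -24, 40], [0, 0, 0, 0, 0, -30, 40]]]}}

```text
time: 31.45
position: [0.424, 0.203, 0.0273]
tool_rot: [-1.384, 1.084, 1.389]
ft_force: [-5.4, 2.1, 2.0]
grip_width: 0.463
```

{"op": "servo_tool", "data": {"commands": [[[0, 0, 0, 0, 0, -6, 40], [0, 0, 0, 0, 0, -6, 40], [0, 0, 0, 0, 0, -6, 40]]]}}

```text
time: 31.82
position: [0.4278, 0.1955, 0.0272]
tool_rot: [-1.386, 1.085, 1.384]
ft_force: [-0.6, -0.5, -0.3]
grip_width: 0.461
```

{"op": "servo_tool", "data": {"commands": [[[0, 0, 0, 0, 0, 8, 40], [0, 0, 0, 0, 0, 8, 40], [0, 0, 0, -60, 0, 8, 40], [0, 0, 0, -120, 0, 8, 40], [0, 0, 0, -180, 0, 8, 40]]]}}

```text
time: 32.45
position: [0.425, 0.2036, 0.2087]
tool_rot: [-1.386, 1.084, 1.386]
ft_force: [0.2, 0.2, -0.1]
grip_width: 0.459
```

Run:
```python
from h import *
a,_=shot('side','d8.png');w,k=shot('wrist','w8.png')
C=np.zeros((384,800,3),np.uint8)
C[:,:512]=w; C[:288,512:]=cv2.resize(a[90:162,195:267],(288,288),interpolation=2)
cv2.imwrite('pics/z8.png',C[:,:,::-1]);plan([])
```

```text
t 32.55 [0.4291 0.2058 0.214 ] psi 103.9 grip 40.1 F [ 0.5  0.2 -0.7] q [-0.12 -0.06 -0.36  1.82 -0.02  1.37  1.33]
```

View pics/z8.png

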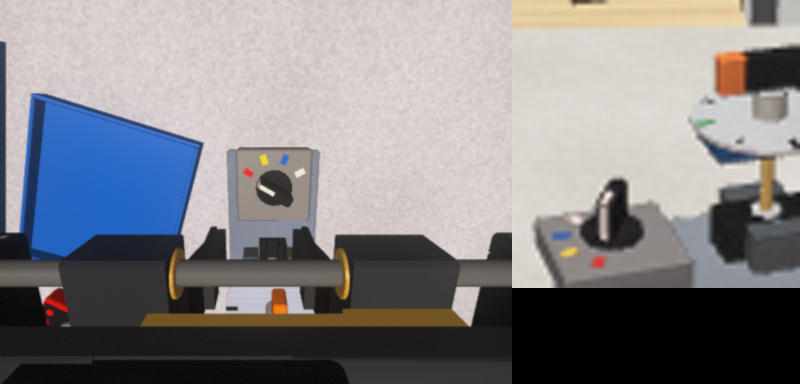

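The dial is at red (stripe toward (258,180), red mark at (248,173)) and the tap's orange end is at green. Now the heat sinks: fresh measurements.

```bash
cat > sk.py <<'E'
from h import *
import sys
a,k=shot('scene',sys.argv[1]+'.png')
v=a.max(2); m=(v<50).astype(np.uint8); 
hsv=cv2.cvtColor(a,cv2.COLOR_RGB2HSV); m=((v<50)&(hsv[...,1]<75)).astype(np.uint8)
m=cv2.morphologyEx(m,cv2.MORPH_CLOSE,np.ones((3,3)))
roi=np.zeros_like(m); roi[95:300,100:330]=1; m*=roi
for c in cv2.findContours(m,0,1)[0]:
    A=cv2.contourArea(c)
    if A<150 or A>600: continue
    r=cv2.minAreaRect(c); B=np.array([ray(k,*p,.016)[:2] for p in cv2.boxPoints(r)])
    e=[B[1]-B[0],B[2]-B[1]]; l=max(e,key=np.linalg.norm)
    print('sink px',np.round(r[0]),np.round(r[1]),'xy',ray(k,*r[0],.016)[:2].round(4),'len',np.round([np.linalg.norm(x) for x in e],3),'yaw %.0f'%(np.degrees(np.arctan2(l[1],l[0]))%180))
E
python3 sk.py s9
python3 - <<'E'
from h import *
plan([(.45,.06,.2,104),(.47,-.15,.2,77),(.425,-.255,.06,77),(.425,-.255,-.023,77)])
E
```

```text
sink px [220. 262.] [28. 19.] xy [ 0.7431 -0.034 ] len [0.056 0.085] yaw 72
sink px [162. 162.] [14. 25.] xy [ 0.5672 -0.3932] len [0.082 0.054] yaw 159
sink px [223. 151.] [13. 26.] xy [ 0.4214 -0.2544] len [0.091 0.051] yaw 167
sink px [199. 133.] [12. 23.] xy [ 0.4094 -0.3633] len [0.095 0.043] yaw 28
t 32.60 [0.4275 0.2049 0.2105] psi 103.9 grip 40.2 F [-0.9 -0.6  0.2] q [-0.12 -0.06 -0.36  1.82 -0.02  1.37  1.33]
[np.float64(-0.0), 0, 0, np.float64(10.0), np.float64(13.0), np.float64(-146.0)] rows 2.4
[np.float64(27.0), 0, 0, np.float64(0.0), np.float64(31.0), np.float64(-209.0)] rows 3.4
[np.float64(-0.0), 0, 0, np.float64(140.0), np.float64(20.0), np.float64(-112.0)] rows 2.9
[np.float64(-0.0), 0, 0, np.float64(83.0), np.float64(0.0), np.float64(-0.0)] rows 1.3
```

One sink has been knocked to (0.41, -0.36) (the known disturbance); the other two are unchanged. Picking B first.

{"op": "servo_tool", "data": {"commands": [[[0, 0, 0, 10, 13, -60, 60], [0, 0, 0, 10, 13, -120, 80], [0, 0, 0, 10, 13, -146, 85], [0, 0, 0, 10, 13, -146, 85]]], "newtons": 30}}

```text
time: 33.1
position: [0.4472, 0.0567, 0.1953]
tool_rot: [-1.381, 1.089, 1.384]
ft_force: [0.2, 0.3, 0.8]
grip_width: 0.829
```

{"op": "servo_tool", "data": {"commands": [[[9, 0, 0, 0, 10, -60, 85], [18, 0, 0, 0, 20, -120, 85], [27, 0, 0, 0, 31, -180, 85], [27, 0, 0, 0, 31, -209, 85], [27, 0, 0, 0, 31, -209, 85]]]}}

```text
time: 33.72
position: [0.4676, -0.152, 0.1957]
tool_rot: [-1.036, 1.311, 1.039]
ft_force: [0.7, 0.3, -0.6]
grip_width: 0.973
```

{"op": "servo_tool", "data": {"commands": [[[0, 0, 0, 40, 7, -40, 85], [0, 0, 0, 80, 14, -80, 85], [0, 0, 0, 120, 20, -112, 85], [0, 0, 0, 140, 20, -112, 85], [0, 0, 0, 140, 20, -112, 85]]]}}

```text
time: 34.35
position: [0.4221, -0.2528, 0.0548]
tool_rot: [-1.037, 1.309, 1.045]
ft_force: [-0.4, 0.3, -0.5]
grip_width: 0.977
```

Run:
```python
from h import *
plan([(.423,-.2545,-.023,77)])
w,k=shot('wrist','w10.png');cv2.imwrite('pics/z10.png',cv2.cvtColor(w,cv2.COLOR_RGB2BGR))
for z in(.0,.028):print(proj(k,(.423,-.2545,z)))
```

```text
t 34.35 [ 0.4221 -0.2528  0.0548] psi 77.1 grip 85.0 F [-0.4  0.3 -0.5] q [ 0.35  0.1   0.14  1.99 -0.02  1.06  1.85]
[np.float64(0.0), 0, 0, np.float64(78.0), np.float64(-1.0), np.float64(-1.0)] rows 1.2
(np.float64(257.45796818844553), np.float64(201.63360735272622))
(np.float64(257.35137181867003), np.float64(211.18363334530991))
```

View pics/z10.png

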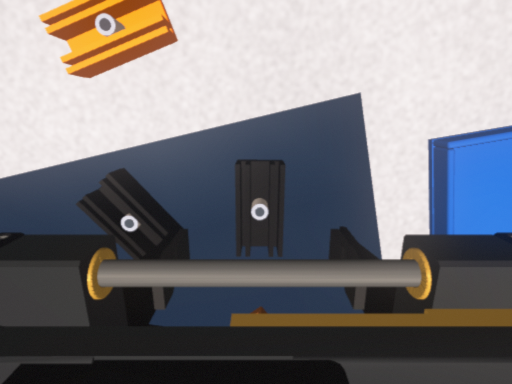

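Sink B is centred at (259,210), as predicted. The displaced sink is to the left, so I'll narrow the opening to 66 mm and descend.

{"op": "servo_tool", "data": {"commands": [[[0, 0, 0, 0, -1, -1, 66], [0, 0, 0, 30, -1, -1, 66], [0, 0, 0, 60, -1, -1, 66], [0, 0, 0, 77, -1, -1, 66], [0, 0, 0, 77, -1, -1, 66]]]}}

```text
time: 35.02
position: [0.4235, -0.2567, -0.0205]
tool_rot: [-1.039, 1.309, 1.041]
ft_force: [-0.5, 0.3, -0.5]
grip_width: 0.755
```

{"op": "servo_tool", "data": {"commands": [[[0, 0, 0, 0, 0, 0, 20], [0, 0, 0, 0, 0, 0, 20], [0, 0, 0, 0, 0, 0, 20], [0, 0, 0, 0, 0, 0, 20]]]}}

```text
time: 35.52
position: [0.4243, -0.2571, -0.0195]
tool_rot: [-1.04, 1.308, 1.038]
ft_force: [0.9, 1.4, 4.0]
grip_width: 0.457
```

{"op": "servo_tool", "data": {"commands": [[[0, 0, 0, -20, 0, 0, 20], [0, 0, 0, -60, 0, 0, 20], [0, 0, 0, -110, 0, 0, 20], [0, 0, 0, -110, 0, 0, 20]]]}}

```text
time: 36.02
position: [0.4265, -0.2591, 0.0938]
tool_rot: [-1.045, 1.305, 1.032]
ft_force: [-0.0, -0.0, -2.2]
grip_width: 0.455
```

Run:
```python
from h import *
plan([(.50,-.13,.095,40),(.596,.005,.095,-2),(.596,.005,-.016,-2)])
```

```text
t 36.02 [ 0.4265 -0.2591  0.0938] psi 76.9 grip 39.6 F [-0.  -0.  -2.2] q [ 0.35  0.06  0.15  1.95 -0.01  1.13  1.84]
[np.float64(37.0), 0, 0, np.float64(-1.0), np.float64(-42.0), np.float64(142.0)] rows 3.5
[np.float64(42.0), 0, 0, np.float64(-0.0), np.float64(42.0), np.float64(161.0)] rows 3.9
[np.float64(-0.0), 0, 0, np.float64(111.0), np.float64(-0.0), np.float64(-0.0)] rows 1.8
```

{"op": "servo_tool", "data": {"commands": [[[9, 0, 0, 0, -12, 40, 20], [18, 0, 0, 0, -24, 80, 20], [27, 0, 0, 0, -36, 120, 20], [37, 0, 0, 0, -42, 142, 20], [37, 0, 0, 0, -42, 142, 20]]]}}

```text
time: 36.65
position: [0.4964, -0.1263, 0.0883]
tool_rot: [-0.548, 1.502, 0.55]
ft_force: [-0.0, -0.1, -2.6]
grip_width: 0.455
```

{"op": "servo_tool", "data": {"commands": [[[9, 0, 0, 0, 10, 40, 20], [18, 0, 0, 0, 20, 80, 20], [27, 0, 0, 0, 30, 120, 20], [36, 0, 0, 0, 42, 161, 20], [42, 0, 0, 0, 42, 161, 20]]]}}

```text
time: 37.28
position: [0.5938, 0.0098, 0.0885]
tool_rot: [0.027, 1.572, -0.025]
ft_force: [-0.5, -0.5, -1.5]
grip_width: 0.458
```

Run:
```python
from h import *
plan([(.596,.005,-.013,-2)])
```

```text
t 37.27 [0.5938 0.0098 0.0885] psi -1.9 grip 39.9 F [-0.5 -0.5 -1.5] q [-0.06  0.27 -0.    1.71 -0.    1.16 -0.09]
[np.float64(0.0), 0, 0, np.float64(101.0), np.float64(-5.0), np.float64(2.0)] rows 1.6
```

{"op": "servo_tool", "data": {"commands": [[[0, 0, 0, 50, -5, 2, 20], [0, 0, 0, 85, -5, 2, 20], [0, 0, 0, 97, -5, 2, 20], [0, 0, 0, 101, -5, 2, 20], [0, 0, 0, 101, -5, 2, 20]]]}}

```text
time: 37.9
position: [0.5961, 0.0016, -0.0101]
tool_rot: [0.029, 1.569, -0.029]
ft_force: [0.2, 0.2, -2.1]
grip_width: 0.452
```

{"op": "servo_tool", "data": {"commands": [[[0, 0, 0, 0, 0, 0, 50], [0, 0, 0, 0, 0, 0, 50], [0, 0, 0, 0, 0, 0, 50], [0, 0, 0, -50, 0, 0, 50], [0, 0, 0, -110, 0, 0, 50]]]}}

```text
time: 38.52
position: [0.594, 0.0019, 0.099]
tool_rot: [0.029, 1.573, -0.029]
ft_force: [0.9, -0.0, 1.1]
grip_width: 0.575
```

```bash
python3 sk.py s11
python3 - <<'E'
from h import *
plan([(.57,-.2,.1,30),(.567,-.395,.06,69),(.567,-.395,-.02,69)])
E
```

```text
sink px [220. 262.] [28. 19.] xy [ 0.7432 -0.0337] len [0.056 0.085] yaw 72
sink px [250. 221.] [49. 14.] xy [ 0.587  -0.0358] len [0.045 0.154] yaw 83
sink px [263. 183.] [34. 54.] xy [ 0.4533 -0.0763] len [0.19  0.121] yaw 170
sink px [162. 162.] [14. 25.] xy [ 0.5675 -0.3936] len [0.083 0.054] yaw 160
sink px [281. 136.] [ 7. 34.] xy [ 0.2623 -0.1306] len [0.138 0.026] yaw 11
sink px [199. 133.] [12. 23.] xy [ 0.4095 -0.3635] len [0.095 0.043] yaw 29
t 38.58 [0.6002 0.0021 0.1094] psi -2.1 grip 50.1 F [3.1 0.5 5.1] q [-0.05  0.25  0.    1.69 -0.    1.19 -0.08]
[np.float64(-32.0), 0, 0, np.float64(9.0), np.float64(-203.0), np.float64(-23.0)] rows 3.3
[np.float64(-39.0), 0, 0, np.float64(40.0), np.float64(-168.0), np.float64(-100.0)] rows 3.6
[np.float64(-0.0), 0, 0, np.float64(80.0), np.float64(-0.0), np.float64(0.0)] rows 1.3
```

{"op": "servo_tool", "data": {"commands": [[[-8, 0, 0, 0, -60, -8, 62], [-16, 0, 0, 0, -120, -16, 62], [-24, 0, 0, 0, -180, -23, 62], [-32, 0, 0, 0, -203, -23, 62], [-32, 0, 0, 0, -203, -23, 62]]]}}

```text
time: 39.2
position: [0.5641, -0.2028, 0.0989]
tool_rot: [-0.405, 1.533, 0.403]
ft_force: [-0.1, -0.3, -0.4]
grip_width: 0.712
```

{"op": "servo_tool", "data": {"commands": [[[-8, 0, 0, 0, -48, -30, 62], [-16, 0, 0, 0, -96, -60, 62], [-24, 0, 0, 0, -144, -86, 62], [-32, 0, 0, 0, -168, -100, 62], [-39, 0, 0, 30, -168, -100, 62]]]}}

```text
time: 39.83
position: [0.5639, -0.3982, 0.0711]
tool_rot: [-0.938, 1.36, 0.928]
ft_force: [-0.2, 0.1, 0.3]
grip_width: 0.712
```

{"op": "servo_tool", "data": {"commands": [[[0, 0, 0, 0, 0, 0, 62], [0, 0, 0, 0, 0, 0, 62]]]}}

```text
time: 40.08
position: [0.5632, -0.3936, 0.0696]
tool_rot: [-0.933, 1.36, 0.933]
ft_force: [0.7, -0.1, 0.4]
grip_width: 0.711
```

Run:
```python
from h import *
plan([(.567,-.395,-.02,69)])
w,k=shot('wrist','w12.png');cv2.imwrite('pics/z12.png',cv2.cvtColor(w,cv2.COLOR_RGB2BGR))
print(proj(k,(.567,-.395,.028)))
```

```text
t 40.08 [ 0.5632 -0.3936  0.0696] psi 68.9 grip 61.8 F [ 0.7 -0.1  0.4] q [ 0.53  0.46  0.05  1.49 -0.03  1.19  1.79]
[np.float64(-0.0), 0, 0, np.float64(90.0), np.float64(-4.0), np.float64(0.0)] rows 1.4
(np.float64(259.2346829993042), np.float64(208.61335683834906))
```

View pics/z12.png

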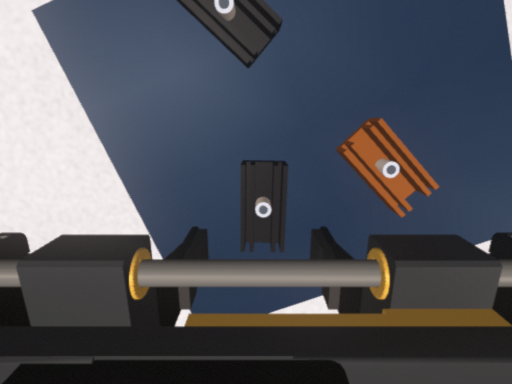

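Sink A is centred at (264,206), about 3 mm to the +z side, and brown clears the right finger. Descend and grip.

{"op": "servo_tool", "data": {"commands": [[[0, 0, 0, 30, -4, 3, 62], [0, 0, 0, 60, -4, 3, 62], [0, 0, 0, 89, -4, 3, 62], [0, 0, 0, 89, -4, 3, 62]]]}}

```text
time: 40.62
position: [0.5657, -0.3924, -0.0215]
tool_rot: [-0.931, 1.363, 0.937]
ft_force: [0.9, -1.4, 0.1]
grip_width: 0.715
```

{"op": "servo_tool", "data": {"commands": [[[0, 0, 0, 0, 0, 0, 20], [0, 0, 0, 0, 0, 0, 20], [0, 0, 0, 0, 0, 0, 20], [0, 0, 0, 0, 0, 0, 20]]]}}

```text
time: 41.12
position: [0.5676, -0.3945, -0.0186]
tool_rot: [-0.935, 1.36, 0.932]
ft_force: [0.4, 0.2, 4.9]
grip_width: 0.454
```

{"op": "servo_tool", "data": {"commands": [[[0, 0, 0, -20, 0, 0, 20], [0, 0, 0, -60, 0, 0, 20], [0, 0, 0, -110, 0, 0, 20], [0, 0, 0, -110, 0, 0, 20], [0, 0, 0, -110, 0, 0, 20]]]}}

```text
time: 41.75
position: [0.5662, -0.3942, 0.0901]
tool_rot: [-0.934, 1.362, 0.934]
ft_force: [-1.7, 0.6, -2.2]
grip_width: 0.454
```

Run:
```python
from h import *
plan([(.57,-.19,.09,33),(.53,.005,.09,-2),(.53,.005,-.012,-2)])
```

```text
t 41.75 [ 0.5662 -0.3942  0.0901] psi 68.9 grip 39.5 F [-1.7  0.6 -2.2] q [ 0.53  0.45  0.05  1.46 -0.02  1.23  1.79]
[np.float64(36.0), 0, 0, np.float64(0.0), np.float64(70.0), np.float64(192.0)] rows 3.4
[np.float64(35.0), 0, 0, np.float64(0.0), np.float64(185.0), np.float64(72.0)] rows 3.3
[np.float64(-0.0), 0, 0, np.float64(102.0), np.float64(0.0), np.float64(-0.0)] rows 1.6
```

{"op": "servo_tool", "data": {"commands": [[[9, 0, 0, 0, 18, 50, 20], [18, 0, 0, 0, 36, 100, 20], [27, 0, 0, 0, 54, 150, 20], [36, 0, 0, 0, 70, 192, 20], [36, 0, 0, 0, 70, 192, 20]]]}}

```text
time: 42.38
position: [0.5699, -0.1835, 0.0881]
tool_rot: [-0.452, 1.524, 0.459]
ft_force: [0.3, -0.2, -0.9]
grip_width: 0.452
```

{"op": "servo_tool", "data": {"commands": [[[9, 0, 0, 0, 48, 18, 20], [18, 0, 0, 0, 96, 36, 20], [27, 0, 0, 0, 144, 54, 20], [35, 0, 0, 0, 185, 72, 20], [35, 0, 0, 0, 185, 72, 20]]]}}

```text
time: 43.0
position: [0.529, 0.0081, 0.0887]
tool_rot: [0.025, 1.573, -0.023]
ft_force: [-0.5, -0.9, -0.1]
grip_width: 0.453
```

{"op": "servo_tool", "data": {"commands": [[[0, 0, 0, 0, 0, 0, 20], [0, 0, 0, 0, 0, 0, 20]]]}}

```text
time: 43.25
position: [0.5303, 0.0023, 0.0893]
tool_rot: [0.03, 1.571, -0.031]
ft_force: [0.7, -0.7, -1.5]
grip_width: 0.453
```

Run:
```python
from h import *
plan([(.53,.005,-.012,-2)])
```

```text
t 43.25 [0.5303 0.0023 0.0893] psi -2.2 grip 39.4 F [ 0.7 -0.7 -1.5] q [-0.05  0.14 -0.    1.87  0.    1.14 -0.09]
[np.float64(-0.0), 0, 0, np.float64(101.0), np.float64(3.0), np.float64(-0.0)] rows 1.6
```

{"op": "servo_tool", "data": {"commands": [[[0, 0, 0, 50, 3, 0, 20], [0, 0, 0, 85, 3, 0, 20], [0, 0, 0, 97, 3, 0, 20], [0, 0, 0, 101, 3, 0, 20], [0, 0, 0, 101, 3, 0, 20]]]}}

```text
time: 43.88
position: [0.5317, 0.0072, -0.0101]
tool_rot: [0.029, 1.569, -0.029]
ft_force: [-0.2, -0.9, -0.6]
grip_width: 0.453
```

{"op": "servo_tool", "data": {"commands": [[[0, 0, 0, 0, 0, 0, 50], [0, 0, 0, 0, 0, 0, 50], [0, 0, 0, 0, 0, 0, 50], [0, 0, 0, -50, 0, 0, 50], [0, 0, 0, -110, 0, 0, 50]]]}}

```text
time: 44.5
position: [0.5293, 0.0075, 0.0991]
tool_rot: [0.029, 1.574, -0.029]
ft_force: [1.0, 0.0, -0.2]
grip_width: 0.57
```

{"op": "servo_tool", "data": {"commands": [[[0, 0, 0, 0, 0, 0, 62], [0, 0, 0, 0, 0, 0, 62]]]}}

```text
time: 44.75
position: [0.5303, 0.0075, 0.0988]
tool_rot: [0.029, 1.57, -0.029]
ft_force: [-0.6, -0.2, -0.9]
grip_width: 0.689
```

```bash
python3 sk.py s13
python3 - <<'E'
from h import *
plan([(.47,-.18,.1,-32),(.411,-.365,.07,-62)])
E
```

```text
sink px [220. 262.] [28. 19.] xy [ 0.7427 -0.0338] len [0.055 0.085] yaw 72
sink px [259. 228.] [26. 12.] xy [5.915e-01 2.000e-04] len [0.041 0.079] yaw 87
sink px [269. 202.] [46. 27.] xy [ 0.4992 -0.0238] len [0.09  0.154] yaw 67
sink px [284. 169.] [31. 45.] xy [ 0.3683 -0.0503] len [0.15  0.119] yaw 137
sink px [199. 133.] [12. 23.] xy [ 0.4094 -0.3632] len [0.095 0.043] yaw 29
t 44.80 [0.5296 0.0075 0.0978] psi -2.1 grip 60.6 F [-1.  -0.2 -0.3] q [-0.06  0.13 -0.01  1.86  0.    1.16 -0.1 ]
[np.float64(30.0), 0, 0, np.float64(-2.0), np.float64(-190.0), np.float64(-53.0)] rows 3.2
[np.float64(30.0), 0, 0, np.float64(30.0), np.float64(-188.0), np.float64(48.0)] rows 3.1
```

{"op": "servo_tool", "data": {"commands": [[[8, 0, 0, 0, -55, -15, 66], [16, 0, 0, 0, -110, -30, 66], [24, 0, 0, 0, -165, -45, 66], [30, 0, 0, 0, -190, -53, 66], [30, 0, 0, 0, -190, -53, 66]]]}}

```text
time: 45.42
position: [0.4684, -0.1823, 0.0972]
tool_rot: [0.442, 1.528, -0.443]
ft_force: [0.6, 0.2, -0.5]
grip_width: 0.756
```

{"op": "servo_tool", "data": {"commands": [[[8, 0, 0, 0, -55, 14, 66], [16, 0, 0, 0, -110, 28, 66], [24, 0, 0, 0, -165, 42, 66], [30, 0, 0, 30, -188, 48, 66], [30, 0, 0, 30, -188, 48, 66]]]}}

```text
time: 46.05
position: [0.4091, -0.3639, 0.0657]
tool_rot: [0.844, 1.408, -0.844]
ft_force: [-0.1, 1.1, -0.7]
grip_width: 0.762
```

{"op": "servo_tool", "data": {"commands": [[[0, 0, 0, 0, 0, 0, 66], [0, 0, 0, 0, 0, 0, 66]]]}}

```text
time: 46.3
position: [0.4131, -0.3635, 0.0695]
tool_rot: [0.841, 1.401, -0.84]
ft_force: [0.2, 0.1, -0.0]
grip_width: 0.754
```

Run:
```python
from h import *
plan([(.411,-.365,-.019,-62)])
w,k=shot('wrist','z14.png')
print(proj(k,(.411,-.365,.028)))
```

```text
t 46.30 [ 0.4131 -0.3635  0.0695] psi -61.9 grip 65.6 F [ 0.2  0.1 -0. ] q [ 0.34  0.2   0.38  1.85 -0.08  1.1  -0.34]
[np.float64(0.0), 0, 0, np.float64(89.0), np.float64(-3.0), np.float64(0.0)] rows 1.4
(np.float64(259.42031845035024), np.float64(206.33949951322128))
```

View pics/z14.png

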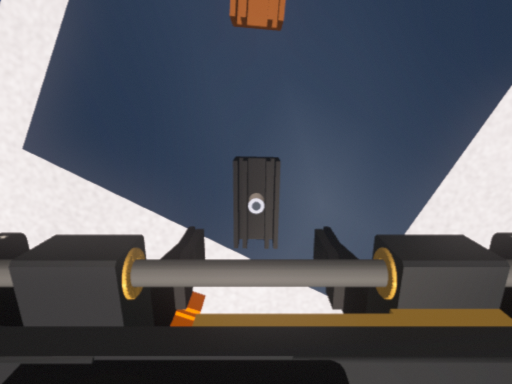

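Sink C is centred at (256,204), about 2 mm to the -z side. The orange decoy at (190,310) is clear of the fingers. Grip it.

{"op": "servo_tool", "data": {"commands": [[[0, 0, 0, 30, -3, -2, 62], [0, 0, 0, 60, -3, -2, 62], [0, 0, 0, 88, -3, -2, 62], [0, 0, 0, 88, -3, -2, 62]]]}}

```text
time: 46.85
position: [0.4069, -0.3628, -0.0205]
tool_rot: [0.843, 1.405, -0.842]
ft_force: [0.1, 0.3, -0.1]
grip_width: 0.716
```

{"op": "servo_tool", "data": {"commands": [[[0, 0, 0, 0, 0, 0, 20], [0, 0, 0, 0, 0, 0, 20], [0, 0, 0, 0, 0, 0, 20], [0, 0, 0, 0, 0, 0, 20]]]}}

```text
time: 47.35
position: [0.4083, -0.3651, -0.0181]
tool_rot: [0.844, 1.4, -0.843]
ft_force: [-1.4, 0.3, 5.2]
grip_width: 0.45
```

{"op": "servo_tool", "data": {"commands": [[[0, 0, 0, -20, 0, 0, 20], [0, 0, 0, -60, 0, 0, 20], [0, 0, 0, -110, 0, 0, 20], [0, 0, 0, -110, 0, 0, 20], [0, 0, 0, -110, 0, 0, 20]]]}}

```text
time: 47.98
position: [0.4072, -0.3643, 0.0901]
tool_rot: [0.844, 1.402, -0.844]
ft_force: [0.2, 0.4, -2.5]
grip_width: 0.453
```

Run:
```python
from h import *
plan([(.47,-.18,.09,-32),(.464,.009,.09,-2),(.464,.009,-.012,-2)])
```

```text
t 47.98 [ 0.4072 -0.3643  0.0901] psi -62.1 grip 39.4 F [ 0.2  0.4 -2.5] q [ 0.33  0.17  0.38  1.84 -0.07  1.14 -0.34]
[np.float64(-30.0), 0, 0, np.float64(0.0), np.float64(142.0), np.float64(-133.0)] rows 3.1
[np.float64(-30.0), 0, 0, np.float64(0.0), np.float64(157.0), np.float64(-106.0)] rows 3.0
[np.float64(-0.0), 0, 0, np.float64(102.0), np.float64(-0.0), np.float64(-0.0)] rows 1.6
```

{"op": "servo_tool", "data": {"commands": [[[-8, 0, 0, 0, 38, -36, 20], [-16, 0, 0, 0, 76, -72, 20], [-24, 0, 0, 0, 114, -108, 20], [-30, 0, 0, 0, 142, -133, 20], [-30, 0, 0, 0, 142, -133, 20]]]}}

```text
time: 48.6
position: [0.4707, -0.1765, 0.0887]
tool_rot: [0.435, 1.531, -0.433]
ft_force: [-0.3, -0.9, -1.8]
grip_width: 0.453
```

{"op": "servo_tool", "data": {"commands": [[[-8, 0, 0, 0, 42, -28, 20], [-16, 0, 0, 0, 84, -56, 20], [-24, 0, 0, 0, 126, -84, 20], [-30, 0, 0, 0, 157, -106, 20], [-30, 0, 0, 0, 157, -106, 20]]]}}

```text
time: 49.22
position: [0.4633, 0.0107, 0.0893]
tool_rot: [0.026, 1.574, -0.025]
ft_force: [-0.0, -1.6, -0.8]
grip_width: 0.454
```

{"op": "servo_tool", "data": {"commands": [[[0, 0, 0, 0, 0, 0, 20], [0, 0, 0, 0, 0, 0, 20]]]}}

```text
time: 49.48
position: [0.4643, 0.0067, 0.0903]
tool_rot: [0.031, 1.572, -0.032]
ft_force: [-0.4, -0.2, -2.6]
grip_width: 0.45
```

Run:
```python
from h import *
plan([(.464,.009,-.012,-2)])
```

```text
t 49.48 [0.4643 0.0067 0.0903] psi -2.3 grip 39.2 F [-0.4 -0.2 -2.6] q [-0.07 -0.   -0.01  2.01  0.    1.13 -0.11]
[np.float64(-0.0), 0, 0, np.float64(102.0), np.float64(2.0), np.float64(-0.0)] rows 1.6
```

Place, release, rise, and clear the tray sideways for a check.

{"op": "servo_tool", "data": {"commands": [[[0, 0, 0, 50, 2, 0, 20], [0, 0, 0, 85, 2, 0, 20], [0, 0, 0, 98, 2, 0, 20], [0, 0, 0, 102, 2, 0, 20], [0, 0, 0, 102, 2, 0, 20]]]}}

```text
time: 50.1
position: [0.4658, 0.0103, -0.0102]
tool_rot: [0.029, 1.569, -0.029]
ft_force: [-0.1, 0.7, -1.6]
grip_width: 0.453
```

{"op": "servo_tool", "data": {"commands": [[[0, 0, 0, 0, 0, 0, 50], [0, 0, 0, 0, 0, 0, 50], [0, 0, 0, 0, 0, 0, 50], [0, 0, 0, -60, 0, 0, 50], [0, 0, 0, -120, 0, 0, 50]]]}}

```text
time: 50.72
position: [0.4641, 0.0105, 0.11]
tool_rot: [0.029, 1.572, -0.029]
ft_force: [1.4, 0.3, -0.3]
grip_width: 0.576
```

{"op": "servo_tool", "data": {"commands": [[[0, 0, 0, -60, -60, 0, 50], [0, 0, 0, -120, -120, 0, 50], [0, 0, 0, -120, -180, 0, 50], [0, 0, 0, -120, -240, 0, 50], [0, 0, 0, -120, -280, 0, 50]]]}}

```text
time: 51.35
position: [0.4549, -0.2632, 0.2297]
tool_rot: [0.028, 1.568, -0.029]
ft_force: [0.9, -0.2, -1.1]
grip_width: 0.578
```

{"op": "servo_tool", "data": {"commands": [[[0, 0, 0, 0, 0, 0, 50], [0, 0, 0, 0, 0, 0, 50], [0, 0, 0, 0, 0, 0, 50]]]}}

```text
time: 51.72
position: [0.4552, -0.2593, 0.2283]
tool_rot: [0.027, 1.571, -0.026]
ft_force: [-0.2, 0.4, -0.9]
grip_width: 0.569
```

```bash
python3 sk.py s15
python3 - <<'E'
from h import *
plan([])
a=cv2.imread('pics/s15.png');b,_=shot('side','d15.png');b=b[:,:,::-1]
C=np.zeros((600,800,3),np.uint8)
C[:,:400]=cv2.resize(a[150:300,210:310],(400,600),interpolation=2); C[:,400:]=cv2.resize(b[90:240,200:300],(400,600),interpolation=2)
cv2.imwrite('pics/z15.png',C)
E
```

```text
sink px [220. 262.] [28. 19.] xy [ 0.7429 -0.0338] len [0.056 0.085] yaw 72
sink px [259. 228.] [26. 12.] xy [5.915e-01 2.000e-04] len [0.041 0.079] yaw 87
sink px [272. 213.] [25. 12.] xy [0.5263 0.0038] len [0.04  0.078] yaw 86
sink px [285. 198.] [24. 12.] xy [0.4603 0.0106] len [0.042 0.078] yaw 88
sink px [192. 104.] [17. 36.] xy [ 0.319  -0.4641] len [0.128 0.078] yaw 124
t 51.77 [ 0.4552 -0.2595  0.2283] psi -1.9 grip 49.8 F [0.2 0.7 0.5] q [ 0.18  0.03  0.29  1.7  -0.01  1.41  0.44]
```

View pics/z15.png

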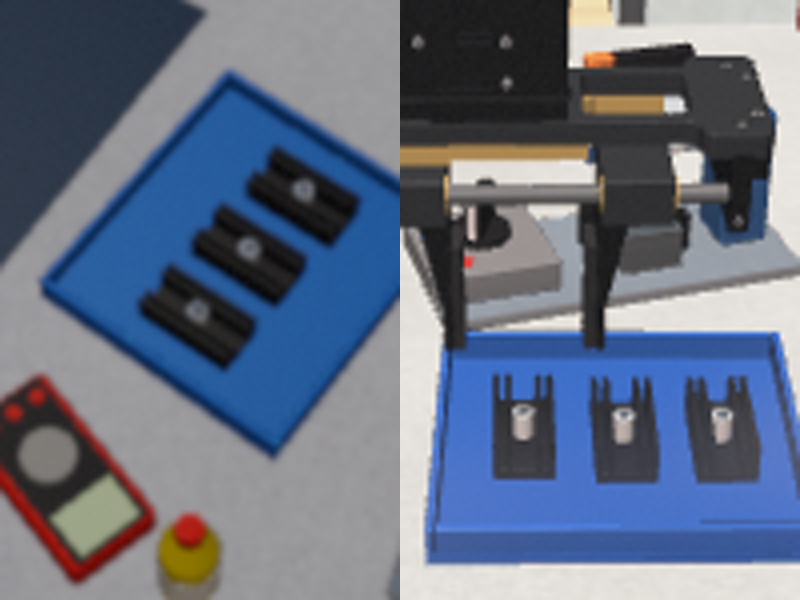

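View pics/s15.png

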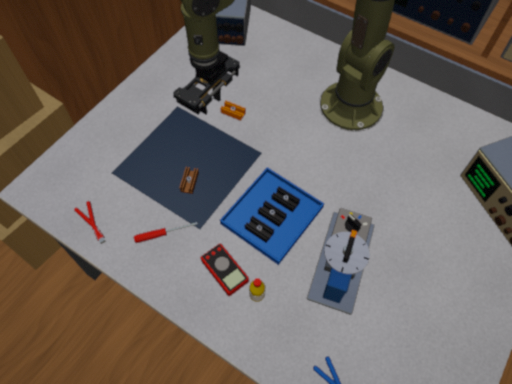

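The three sinks lie flat and apart in the tray, at scene pixels (259,228), (272,213) and (285,198). The tap's orange end (353,233) is at green, and the meter, oil bottle, screwdriver and look-alikes haven't moved. The arm is clear, so I'm handing in.

```bash
python3 -c "
from bench import close_job
print(close_job())"
```

```text
the job is handed in; nothing more can be done
None
```

I finished the batch and handed it in at about 52 s of the 210 s allowed; the hand-in reports no verdict.

- **Clutch dial:** I turned it from yellow to blue before driving the tap. After the full turn I turned it to red, and the wrist picture showed the stripe at the red mark.
- **Tap:** It went to 180°, back to 90°, on to 270°, back to 180° and then to 360°, stopping at each. I regrasped it once, stopped at 180° on the way to 270°.
- **Tap checks:** The side camera read 181°, 266°, 181° and 355°. At the 90° stop the orange end was hidden, so there I relied on the tool angle and the grip. The final picture shows the orange end at green.
- **Heat sinks:** Three black ones were present, and one was knocked a few centimetres aside during the run. I re-measured before each pick. The last check shows all three flat and separate on the tray floor, about 65 mm apart and within 75 mm of the tray's middle.
- **Left alone:** The brown and orange look-alikes, the meter, the oil bottle and the screwdriver look unmoved in the last picture.

**What disagreed:** The fingertips sat about 33 mm higher than the reported TCP, so the first grip on the dial closed on air above it. I allowed for that in every later move.

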